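# Sweep loose bushings into a loading tray and press the row home

### The job

Take the straightedge off its rubber pad by its grip and with it sweep the four loose bushings together, standing, into the open mouth of the loading tray; keep pushing until the whole row has driven the stiff sliding bar fully home, then lean on the row with a steady 15 to 20 newtons for a second, never putting more than 25 newtons on the tray or its bar. Draw the straightedge back without dragging the row out, and stand it back on the middle of its pad. Do not touch the bushings with the gripper or the arm, and leave the other things on the bench where they are.

Things in the scene. Friction and masses are not known exactly. Their poses are not given: they have to be found in the camera images.
- straightedge_grip (a point): Straightedge, 0.25 to 0.4 kg: aluminium blade 144 mm long (y), 12 thick (x +-6), 26 tall; above its middle a black grip plate 12 thick (x), 50 wide (y), 26 to 78 mm above the underside; a foot 4 thick behind (x -46 to -6), so it stands alone. The point is the grip's centre, 53 mm above the underside; z up, +x out of the flat pushing face.
- pad: Black rubber pad fixed on the bench, left or right, 100 x 180 x 3 mm (x, y, z). The straightedge starts standing on it, grip within 5 mm of the pad's centre, axes along the pad's. Origin: centre of its underside; z up.
- tray: Fixed loading tray: two steel guide walls 22 mm tall, 164 mm apart inside (y +-82), floor the bare bench, mouth towards the robot, blue housing 38 tall at x 25 to 95 mm. Origin: on the bench, mid lane, where the sliding bar's near face can be at the farthest; +x the way the row is pushed in, z up. Walls straight from x = -70, flared out to x = -90 mm.
- follower_face (a point): Middle of the near face of the sliding steel bar (160 mm wide, 22 mm tall) across the lane, 12 mm above the bench; axes as the tray's. The bar starts at tray x -64 to -14 mm, slides to +x against a steady friction of about 4 N and stays where it is left. It is fully home when it meets a hard stop inside the housing: 14 to 36 mm on, at tray x -28 to 0, unseen and different each time, to be felt.
- bushing0_center (a point): One of four equal plain steel bushings, 28 mm across, 24 mm tall, 50 to 100 g, standing loose before the tray's mouth; the point is its centre, 12 mm up; z is its axis. In the tray's frame it starts at x -160 to -85 mm; in y the four are about 36 mm apart, none straight behind another.
- bushing1_center (a point): One of four equal plain steel bushings, 28 mm across, 24 mm tall, 50 to 100 g, standing loose before the tray's mouth; the point is its centre, 12 mm up; z is its axis. In the tray's frame it starts at x -160 to -85 mm; in y the four are about 36 mm apart, none straight behind another.
- bushing2_center (a point): One of four equal plain steel bushings, 28 mm across, 24 mm tall, 50 to 100 g, standing loose before the tray's mouth; the point is its centre, 12 mm up; z is its axis. In the tray's frame it starts at x -160 to -85 mm; in y the four are about 36 mm apart, none straight behind another.
- bushing3_center (a point): One of four equal plain steel bushings, 28 mm across, 24 mm tall, 50 to 100 g, standing loose before the tray's mouth; the point is its centre, 12 mm up; z is its axis. In the tray's frame it starts at x -160 to -85 mm; in y the four are about 36 mm apart, none straight behind another.
- bearing_center (a point): Bystander: a steel bearing ring 44 mm across, 13 mm tall, lying beside the tray's mouth; its centre.
- socket_center (a point): Bystander: a dark deep socket 26 mm across, 50 mm tall, standing on the other side of the mouth; its centre.
- bin: Bystander: an open yellow parts bin 100 x 150 x 45 mm, on the side where the pad is not; origin centre of its underside.
- wrench: Bystander: a wrench lying on the right; origin centre of its underside.
- screwdriver: Bystander: a screwdriver lying beyond the tray on the left.
- spray: Bystander: a grey can 60 mm across, 170 mm tall, beyond the tray on the right; origin centre of its underside.
Not all that is in view belongs to the job. What is shaped like the part that bears bushing2_center but green is not meant.

How it is judged:
By the outcome, as a careful person would: the job done as asked, in the order asked, and still so for the second after the job is handed in, with the robot touching nothing.
It also fails if it takes over 72 s, if anything falls off the work surface, if the arm or the gripper's body presses on something with over 40 N, if the wrist force passes 120 N, or if a joint passes its speed limit or range.

### The arm

A 6-joint arm with a two-finger parallel gripper is mounted at the origin on the work surface. World frame = base frame: x ahead of the robot, y to its left, z up, the work surface at z = 0. Lengths are in m, angles in degrees, forces in N, time in s.
With the tool pointing down it reaches from about 0.35 to 0.875 m from the base axis. Payload 4.2 kg.
Tool frame: the origin (TCP) lies on the centre line of the jaws, within the pads' length; the fingertips stand 17 mm ahead of it and the grasp point (between the pads) lies 2 mm behind it; z points along the fingers, y is the direction in which the jaws open and shut (so a half turn about z gives the same grasp; the last joint's range is limited). The gripper opens to 87 mm and grips with 3 to 60 N. Pads are 19 mm wide; open, the fingers measure 117 mm over their backs; the gripper's body (75 mm by 190 mm) begins 51 mm behind the grasp point.
Start: joints at [-51.016, 22.042, 0.453, 0, -68.411, -14.817], TCP at [0.256, -0.57, 0.208] pointing down, gripper open.
Joint ranges: [-179.83, 179.83], [-69.29, 118.12], [-61.27, 80.66], [-181.25, 117.63], [-171.15, -9.14], [-177.46, 177.46]. Speed limits (degrees/s): [159.86, 159.86, 180, 180, 180, 180].

### API

Orientations are given as a 3x3 rotation matrix whose columns are the frame's x, y, z axes.
In Python, from station import * gives the robot as it stands.
- The arm moves only by the tool play_rows, never from a script. Its argument "targets" is a list that holds one entry, the list of rows, each a list of 5 numbers: the closure, from 0 (fully open) to 1 (shut), then the shift along the world's x, y, z in m, then the turn about the world's z in rad. In form: [[[gripper, x, y, z, twist], ...]]. A call has 1 to 5 rows; each row is the pose to reach, as a shift and turn from the pose commanded when the call began; what a row does not reach only later rows make up. A row lasts 1/12 s, in which the tool goes at most 41.7 mm and 7.16 degrees, less where a joint would pass 70% of its speed; a pose out of reach is approached as far as the arm can. A call with a gripper value outside its range is refused whole. The fingers move at their own pace and stop on an object; the grip force is fixed at half the most. Time passes only in rows, so rows that repeat a pose let the fingers close. It gives the time, the measured TCP pose, the force and the opening at its end, in the units of the state.
- sense(): the state, without advancing time (a new reading comes with each control period).
- capture(name): name is "scene" or "top" or "wrist"; returns the picture (420x560x3 uint8, blue, green, red); there is no depth.
- get_calibration(name): a dict with "camera_matrix" (3x3 intrinsics, pixels), "T" (4x4, takes a point from camera to world coordinates). Camera axes: x right, y up, looking along -z (the intrinsics and any distortion apply to the point x, -y, -z); pixel columns grow to the right and rows downward; lengths in m; the calibration is good to about 2 mm. A picture is of the moment at which its call begins: read the wrist's pose just before it. get_calibration takes no time and is no camera call; for the wrist camera it gives the pose at the moment of the call.
- finish_job(): hands the job in, once; it reports no verdict.
The state is a dict: "time_s": time; "joints": joint angles; "joint_velocities": joint speeds; "effort": joint torques, N m; "tcp_pos": TCP position; "ee_rot": TCP orientation; "wrist_force": force on the tool from outside, world axes, zero at the start; "moment": the same for the moment, N m; "gripper_width": opening from 0.0 (shut) to 1.0 (fully open).
Only numpy, scipy, OpenCV 4.12 (cv2) and the standard library are available. Lean on these libraries where they do the work, as an engineer would, in place of code of your own. Each camera call takes 0.05 s, during which the arm holds its last target. There are 200 camera calls.

## Working session

There is one attempt and no reset: what is moved stays moved. The work goes in short steps, Python scripts to look and compute and a tool call to move; the robot and the scene stay as the last step left them, time stands still between calls to the robot, and variables do not carry over. Pictures are saved under pics/ and viewed, on a budget of 10 in all, crops included, one or two more only if the job needs it, and the job is handed in when it is done.

Besides the shell and the picture viewer there is one more tool, called as name([rows], argument=value, ...), one row to a line, values as JSON. play_rows: Moves the arm, as the interface text tells. Its arguments: {"type":"object","properties":{"targets":{"type":"array","items":{"type":"array","items":{"type":"array","items":{"type":"number"}}}}},"required":["targets"]}

```bash
mkdir -p pics; ls
python3 - <<'E'
from station import *
import cv2,numpy as np
a=capture("scene");b=capture("top")
cv2.imwrite("pics/scene.png",a);cv2.imwrite("pics/top.png",b)
for n in("scene","top"):
    c=get_calibration(n);print(n,{k:np.round(v,4).tolist() if not isinstance(v,str) else v for k,v in c.items()})
s=sense();print(s)
E
```

```text
pics
scene {'camera_matrix': [[402.4383, 0.0, 278.2639], [0.0, 402.4383, 210.7449], [0.0, 0.0, 1.0]], 'T': [[-0.2668, -0.575, 0.7734, 1.2158], [0.9635, -0.1389, 0.229, 0.1922], [-0.0243, 0.8062, 0.5911, 0.5637], [0.0, 0.0, 0.0, 1.0]]}
top {'camera_matrix': [[501.589, 0.0, 278.3099], [0.0, 501.589, 223.0323], [0.0, 0.0, 1.0]], 'T': [[-0.0295, 0.9899, -0.1385, 0.4185], [-0.9995, -0.0307, -0.0061, -0.0112], [-0.0103, 0.1382, 0.9903, 1.2764], [0.0, 0.0, 0.0, 1.0]]}
{'time_s': 0.1, 'joints': array([-5.10147338e+01,  2.20868883e+01,  3.88495534e-01, -2.54955189e-02,
       -6.84130542e+01, -1.48180207e+01]), 'joint_velocities': array([-0.03926449, -0.06742026,  0.18846854,  0.07024162, -0.04741618,
        0.00959359]), 'effort': array([ 4.46138229e-04, -3.91690993e+01,  1.87934285e+01,  4.23194647e+00,
        1.34612352e-02, -7.54086705e-05]), 'tcp_pos': array([ 0.2556715 , -0.5696884 ,  0.20716902]), 'ee_rot': array([[-9.12421443e-01, -4.09250897e-01, -9.02063421e-04],
       [-4.09251880e-01,  9.12419727e-01,  1.77223727e-03],
       [ 9.77707690e-05,  1.98619844e-03, -9.99998023e-01]]), 'wrist_force': array([-0.3407518 , -1.03196354,  0.45797849]), 'moment': array([-0.02932637,  0.0414867 ,  0.00682507]), 'gripper_width': 0.9953481491218304}
```

View pics/top.png

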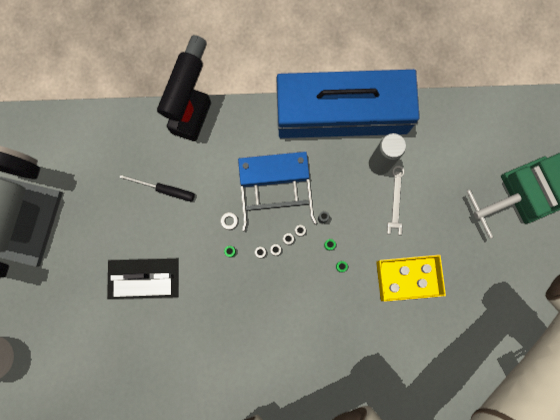

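View pics/scene.png

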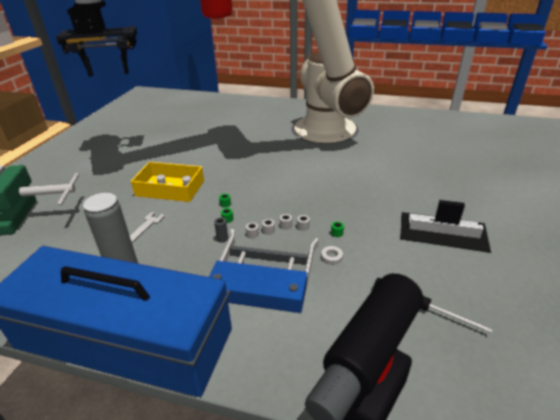

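The top view shows the pad and straightedge at about (143,279) with the tray around (278,190). The grey bushings are at (261,252), (276,250), (289,239) and (300,230). The green decoys are at (230,251), (330,244) and (342,266). The scene view agrees.

```bash
cat > h.py <<'E'
import cv2,numpy as np
def cast(c,px,z):
    K=np.array(c["camera_matrix"]);T=np.array(c["T"])
    px=np.atleast_2d(np.asarray(px,float))
    d=np.c_[(px-K[:2,2])/[K[0,0],K[1,1]],np.ones(len(px))]*[1,-1,-1]
    d=d@T[:3,:3].T;o=T[:3,3]
    return o+d*((z-o[2])/d[:,2])[:,None]
def proj(c,P):
    K=np.array(c["camera_matrix"]);T=np.array(c["T"])
    p=(np.atleast_2d(P)-T[:3,3])@T[:3,:3]*[1,-1,-1];p=p@K.T
    return p[:,:2]/p[:,2:]
def blobs(mask,amin,amax=1e9,box=None):
    n,l,s,c=cv2.connectedComponentsWithStats(mask.astype(np.uint8))
    return [(c[i],s[i],l==i) for i in range(1,n) if amin<=s[i][4]<=amax and (box is None or (box[0]<c[i][0]<box[2] and box[1]<c[i][1]<box[3]))]
E
python3 - <<'E'
from station import *
from h import *
im=cv2.imread("pics/top.png");c=get_calibration("top")
hsv=cv2.cvtColor(im,cv2.COLOR_BGR2HSV);v=hsv[...,2]
# bright low-sat
for ce,s,_ in blobs((v>185)&(hsv[...,1]<60),15,2000,(90,150,420,320)): print("bright",ce.round(1),s,cast(c,ce,0.024)[0].round(4))
m=blobs((v<60),100,4000,(90,240,200,310))
for ce,s,_ in m: print("dark",ce.round(1),s)
g=(v[250:305,100:190]<60)|(v[250:305,100:190]>185)
ys,xs=np.nonzero(g);r=cv2.minAreaRect(np.c_[xs+100,ys+250].astype(np.float32));b=cv2.boxPoints(r);print("pad",r,cast(c,b,0.003).round(4).tolist(), cast(c,r[0],.003).round(4))
for ce,s,m in blobs((hsv[...,0]>100)&(hsv[...,0]<125)&(hsv[...,1]>150),300,5000,(220,140,330,220)):
    ys,xs=np.nonzero(m);r=cv2.minAreaRect(np.c_[xs,ys].astype(np.float32));print("house",r,cast(c,cv2.boxPoints(r),0.038).round(4).tolist())
for ce,s,_ in blobs((hsv[...,0]>45)&(hsv[...,0]<80)&(hsv[...,1]>120),15,200,(210,220,370,290)): print("green",ce.round(1),s,cast(c,ce,0.024)[0].round(4))
crop=im[140:310,90:365]
cv2.imwrite("pics/crop.png",cv2.resize(im[205:305,95:325],None,fx=3.4,fy=3.4,interpolation=cv2.INTER_CUBIC))
T=np.array(get_calibration("wrist")["T"]);s=sense();print("wristcam in tool",(s["ee_rot"].T@(T[:3,3]-s["tcp_pos"])).round(4),(s["ee_rot"].T@T[:3,:3]).round(3).tolist(),get_calibration("wrist")["camera_matrix"])
E
```

```text
bright [396.  203.9] [388 169  16  66 375] [ 0.6332 -0.3024  0.024 ]
bright [136.9 180.7] [120 176  35  11  55] [0.7143 0.3552 0.024 ]
bright [310.3 200.9] [307 180   9  43  85] [ 0.6477 -0.0862  0.024 ]
bright [294.9 191.3] [294 182   3  19  31] [ 0.6738 -0.0479  0.024 ]
bright [243.3 208.4] [241 186   5  45  90] [0.6337 0.0841 0.024 ]
bright [256.  194.9] [255 186   3  19  32] [0.6675 0.0512 0.024 ]
bright [228.5 220.5] [221 212  16  17 141] [0.6041 0.1222 0.024 ]
bright [299.9 229.7] [295 225  11  11  53] [ 0.575  -0.0571  0.024 ]
bright [288. 238.] [283 233  11  11  55] [ 0.555  -0.0266  0.024 ]
bright [275.3 249. ] [270 244  11  11  56] [0.5282 0.006  0.024 ]
bright [259.8 251.8] [255 247  11  11  59] [0.5224 0.0451 0.024 ]
bright [404.6 270.2] [401 267   8   8  46] [ 0.4659 -0.3132  0.024 ]
bright [142.  285.7] [ 111  273   60   24 1052] [0.4469 0.3398 0.024 ]
bright [394.4 287.4] [391 284   8   8  52] [ 0.4243 -0.2855  0.024 ]
dark [143.6 272.5] [ 108  259   70   40 1419]
pad ((142.4951629638672, 278.31591796875), (38.32883071899414, 70.0020751953125), 88.49256896972656) [[0.5149, 0.4355, 0.003], [0.5141, 0.257, 0.003], [0.4176, 0.2547, 0.003], [0.4182, 0.4313, 0.003]] [[0.4659 0.3446 0.003 ]]
house ((273.35882568359375, 168.98109436035156), (28.126564025878906, 68.75019836425781), 84.38241577148438) [[0.7607, 0.0946, 0.038], [0.7727, -0.0798, 0.038], [0.6998, -0.084, 0.038], [0.688, 0.0889, 0.038]]
green [329.7 244.6] [324 239  12  11  69] [ 0.5352 -0.1303  0.024 ]
green [229.6 251.4] [224 246  11  11  68] [0.5258 0.1207 0.024 ]
green [341.5 266.3] [336 261  12  11  74] [ 0.48   -0.1573  0.024 ]
wristcam in tool [ 0.0777  0.0002 -0.1776] [[-0.0, 0.959, 0.283], [1.0, 0.0, -0.001], [-0.001, 0.283, -0.959]] [[320.07368896   0.         281.60225199]
 [  0.         320.07368896 212.81361027]
 [  0.           0.           1.        ]]
```

View pics/crop.png

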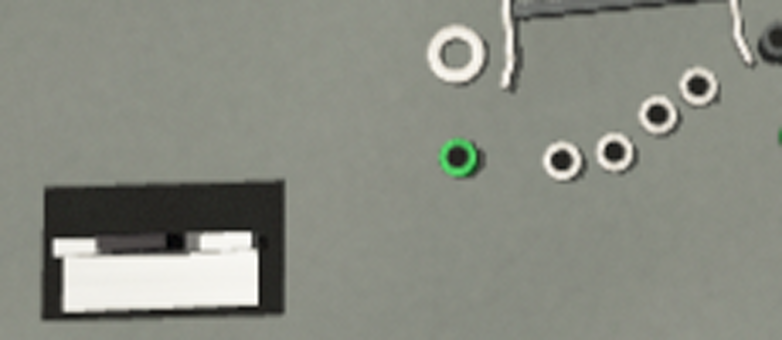

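play_rows([
  [[0, 0.03, 0.026, 0.008, 0.115], [0, 0.06, 0.052, 0.016, 0.23], [0, 0.09, 0.078, 0.024, 0.345], [0, 0.12, 0.104, 0.032, 0.46], [0, 0.15, 0.13, 0.04, 0.575]],
])

```text
time_s: 0.52
tcp_pos: [0.4067, -0.4387, 0.2481]
ee_rot: [[-0.539, -0.843, -0.001], [-0.843, 0.539, 0.001], [-0.0, 0.001, -1.0]]
wrist_force: [0.4, -1.5, -0.9]
gripper_width: 1.002
```

play_rows([
  [[0, 0.02, 0.036, 0, 0.115], [0, 0.04, 0.072, 0, 0.23], [0, 0.06, 0.108, 0, 0.345], [0, 0.08, 0.144, 0, 0.46], [0, 0.1, 0.18, 0, 0.575]],
])

```text
time_s: 0.93
tcp_pos: [0.5062, -0.2581, 0.2478]
ee_rot: [[0.007, -1.0, -0.001], [-1.0, -0.007, 0.0], [-0.0, 0.001, -1.0]]
wrist_force: [0.9, 0.7, 0.4]
gripper_width: 1.001
```

play_rows([
  [[0, 0.006, 0.04, 0, 0], [0, 0.012, 0.08, 0, 0], [0, 0.018, 0.12, 0, 0], [0, 0.024, 0.16, 0, 0], [0, 0.03, 0.2, 0, 0]],
])

```text
time_s: 1.35
tcp_pos: [0.5355, -0.0582, 0.2479]
ee_rot: [[0.001, -1.0, -0.001], [-1.0, -0.001, 0.0], [-0.0, 0.001, -1.0]]
wrist_force: [0.8, 0.6, 0.7]
gripper_width: 1.001
```

play_rows([
  [[0, 0.005, 0.03, 0, 0], [0, 0.01, 0.05, 0, 0], [0, 0.01, 0.05, 0, 0], [0, 0.01, 0.05, 0, 0]],
])

```text
time_s: 1.68
tcp_pos: [0.5456, -0.0092, 0.2476]
ee_rot: [[0.003, -1.0, -0.001], [-1.0, -0.003, -0.0], [0.0, 0.001, -1.0]]
wrist_force: [-0.3, -1.0, -0.3]
gripper_width: 1.0
```

Run:
```python
from station import *
import cv2,json,numpy as np
c=get_calibration("wrist");im=capture("wrist");s=sense()
print(s["tcp_pos"],s["ee_rot"].round(3).tolist(),s["wrist_force"],s["time_s"])
cv2.imwrite("pics/w1.png",im);json.dump({k:np.array(v).tolist() for k,v in c.items()},open("w1.json","w"))
```

```text
[ 0.54554558 -0.0101645   0.24772769] [[0.002, -1.0, -0.001], [-1.0, -0.002, -0.0], [0.0, 0.001, -1.0]] [ 0.72032583 -0.82209399 -1.08215565] 1.7333
```

View pics/w1.png

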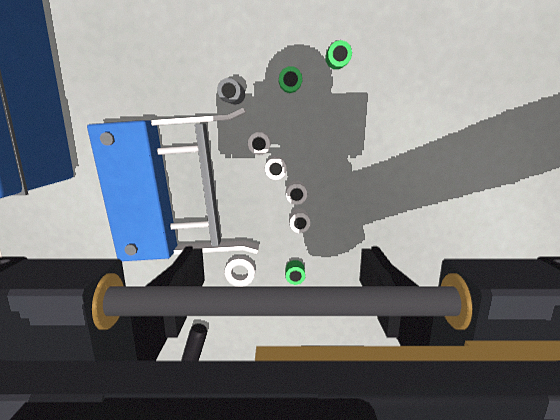

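The wrist view shows the four bushings at (259,143), (275,169), (297,194) and (300,223), with the housing at left, the bar at x≈207, and a wall above and below. Next I measure these.

Run:
```python
from h import *
import json
c=json.load(open("w1.json"));im=cv2.imread("pics/w1.png")
hsv=cv2.cvtColor(im,cv2.COLOR_BGR2HSV);v=hsv[...,2]
B=[]
for ce,s,_ in blobs(v<70,30,300,(200,30,360,290)): 
    P=cast(c,ce,0.024)[0];print("hole",ce.round(1),s[4],P.round(4));
for ce,s,m in blobs((hsv[...,0]>95)&(hsv[...,0]<125)&(hsv[...,1]>120),2000,20000,(80,110,190,270)):
    ct=max(cv2.findContours(m.astype(np.uint8),0,2)[0],key=cv2.contourArea)
    r=cv2.minAreaRect(ct);ap=cv2.approxPolyDP(ct,6,True)[:,0];print("house poly",ap.tolist(),cast(c,ap,.038).round(4).tolist())
# walls: bright long blobs
for ce,s,m in blobs((v>235),100,2000,(140,90,270,270)):
    ys,xs=np.nonzero(m);print("bright",ce.round(1),s,[cast(c,(x,ys[xs==x].mean()),.022)[0].round(4).tolist() for x in range(s[0]+3,s[0]+s[2],15)])
# bar: print gray profile along rows
for y in (165,180,195,210,235): print(y,v[y,190:225].tolist())
```

```text
hole [339.9  53. ] 162 [ 0.4794 -0.1582  0.024 ]
hole [290.2  78.5] 168 [ 0.5357 -0.131   0.024 ]
hole [228.3  90.2] 160 [ 0.6082 -0.1182  0.024 ]
hole [239.5  96.1] 100 [ 0.5953 -0.1116  0.024 ]
hole [258.4 143.4] 136 [ 0.574  -0.0571  0.024 ]
hole [275.4 168.6] 115 [ 0.5532 -0.026   0.024 ]
hole [296.1 194.1] 119 [0.5267 0.0067 0.024 ]
hole [299.9 222.9] 102 [0.521  0.0456 0.024 ]
hole [295.1 275.7] 85 [0.5262 0.1228 0.024 ]
house poly [[88, 125], [118, 259], [169, 257], [176, 242], [156, 126]] [[0.7714, -0.0785, 0.038], [0.7605, 0.0917, 0.038], [0.6931, 0.0886, 0.038], [0.682, 0.0675, 0.038], [0.6922, -0.0776, 0.038]]
bright [182.2 120. ] [152 116  61   9 302] [[0.699, -0.0819, 0.022], [0.6807, -0.0831, 0.022], [0.6624, -0.0843, 0.022], [0.6442, -0.0856, 0.022]]
bright [177.3 149.8] [158 147  40   7 185] [[0.6953, -0.0473, 0.022], [0.6765, -0.0485, 0.022], [0.6578, -0.0498, 0.022]]
bright [189.2 225.3] [171 223  38   6 143] [[0.6883, 0.0518, 0.022], [0.6682, 0.0503, 0.022], [0.6482, 0.0489, 0.022]]
bright [155.1 246.2] [141 226  27  33 374] [[0.7318, 0.0827, 0.022], [0.7109, 0.077
[... 333 characters left out ...]
 [200, 198, 199, 201, 202, 199, 199, 200, 200, 198, 205, 204, 163, 154, 157, 156, 155, 162, 168, 171, 60, 49, 53, 74, 145, 138, 200, 199, 200, 199, 197, 199, 200, 201, 196]
195 [193, 200, 198, 196, 198, 199, 199, 200, 195, 198, 197, 198, 198, 207, 154, 152, 157, 158, 160, 164, 168, 169, 62, 50, 49, 78, 209, 203, 199, 199, 201, 201, 200, 194, 198]
210 [196, 199, 197, 198, 199, 199, 199, 198, 201, 201, 203, 199, 197, 198, 202, 208, 153, 149, 161, 157, 160, 164, 176, 173, 62, 51, 50, 79, 213, 212, 202, 203, 199, 198, 200]
235 [204, 209, 206, 204, 207, 205, 205, 200, 204, 203, 203, 200, 201, 202, 204, 197, 203, 201, 201, 205, 152, 153, 162, 160, 166, 164, 186, 72, 51, 53, 78, 101, 208, 207, 203]
```

play_rows([
  [[0, -0.008, 0.036, 0, 0], [0, -0.016, 0.072, 0, 0], [0, -0.024, 0.108, 0, 0], [0, -0.032, 0.144, 0, 0], [0, -0.04, 0.18, 0, 0]],
])

```text
time_s: 2.15
tcp_pos: [0.5054, 0.1696, 0.2482]
ee_rot: [[-0.002, -1.0, -0.0], [-1.0, 0.002, -0.0], [0.0, 0.0, -1.0]]
wrist_force: [0.7, 0.8, 0.1]
gripper_width: 1.0
```

play_rows([
  [[0, -0.01, 0.038, 0, 0], [0, -0.02, 0.076, 0, 0], [0, -0.03, 0.114, 0, 0], [0, -0.04, 0.15, 0, 0], [0, -0.04, 0.165, 0, 0]],
])

```text
time_s: 2.57
tcp_pos: [0.4651, 0.337, 0.2479]
ee_rot: [[0.003, -1.0, -0.0], [-1.0, -0.003, 0.001], [-0.001, 0.0, -1.0]]
wrist_force: [-0.2, -0.2, 0.1]
gripper_width: 0.998
```

play_rows([
  [[0, 0, 0, 0, 0], [0, 0, 0, 0, 0], [0, 0, 0, 0, 0]],
])

```text
time_s: 2.82
tcp_pos: [0.4664, 0.3331, 0.248]
ee_rot: [[-0.001, -1.0, -0.001], [-1.0, 0.001, -0.001], [0.001, 0.001, -1.0]]
wrist_force: [-0.3, 0.3, -0.3]
gripper_width: 0.999
```

Run:
```python
from station import *
import json
from h import *
c=get_calibration("wrist");im=capture("wrist");s=sense()
print(s["tcp_pos"],s["ee_rot"].round(3).tolist(),s["wrist_force"],s["time_s"])
cv2.imwrite("pics/w2.png",im);json.dump({k:np.array(v).tolist() for k,v in c.items()},open("w2.json","w"))
print(proj(c,[[.466,.345,.081],[.466,.345,.003],[.516,.435,.003],[.516,.255,.003]]).round())
```

```text
[0.46642766 0.33301947 0.24814832] [[-0.001, -1.0, -0.0], [-1.0, 0.001, -0.001], [0.001, 0.0, -1.0]] [-0.28741789 -0.25309113  0.69681861] 2.8667
[[282. 202.]
 [282. 188.]
 [247. 250.]
 [242. 118.]]
```

View pics/w2.png

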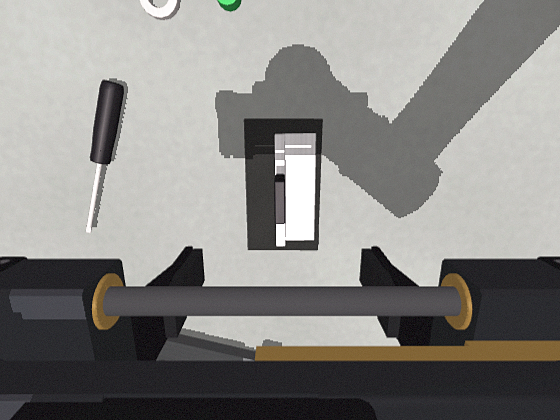

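The wrist view shows the pad spanning about (245,118)–(322,250). The blade and grip run vertically around col 280, with the grip at rows 175–223 and the foot to the right.

Run:
```python
from h import *
import json
c=json.load(open("w2.json"));im=cv2.imread("pics/w2.png")
v=cv2.cvtColor(im,cv2.COLOR_BGR2HSV)[...,2]
sub=v[110:256,238:330]
m=((sub<75)|(sub>225)).astype(np.uint8)
ct=max(cv2.findContours(cv2.morphologyEx(m,cv2.MORPH_OPEN,np.ones((3,3))),0,2)[0],key=cv2.contourArea)
hull=cv2.convexHull(ct)[:,0];ap=cv2.approxPolyDP(hull,6,True)[:,0]+[238,110]
P=cast(c,ap,.003);print("pad",ap.tolist(),P.round(4).tolist(),P.mean(0))
r=cv2.minAreaRect(cast(c,hull+[238,110],.003)[:,:2].astype(np.float32));print(r)
for y in range(165,250,6): print(y,v[y,266:292].tolist(), v[y,306:326:1].tolist())
print("col",v[165:252,281].tolist())
```

```text
pad [[322, 119], [317, 249], [248, 249], [244, 119]] [[0.4149, 0.2565, 0.003], [0.4159, 0.4341, 0.003], [0.5142, 0.434, 0.003], [0.5138, 0.2564, 0.003]] [0.46469991 0.34524414 0.003     ]
((0.46467065811157227, 0.34524351358413696), (0.17763780057430267, 0.0999620109796524), 89.93807220458984)
165 [64, 66, 52, 58, 60, 62, 62, 57, 15, 255, 255, 249, 252, 254, 254, 250, 249, 252, 174, 152, 255, 255, 255, 255, 255, 255] [255, 255, 255, 255, 255, 255, 255, 255, 255, 187, 53, 57, 63, 59, 39, 216, 206, 203, 200, 202]
171 [60, 62, 64, 59, 63, 60, 63, 53, 27, 255, 217, 174, 182, 176, 183, 177, 170, 169, 155, 155, 255, 255, 255, 255, 255, 255] [255, 255, 255, 255, 255, 255, 255, 255, 255, 137, 42, 57, 57, 50, 78, 215, 208, 202, 203, 207]
177 [57, 63, 64, 62, 61, 56, 59, 63, 57, 24, 26, 29, 27, 34, 25, 27, 31, 16, 39, 167, 255, 255, 255, 255, 255, 255] [255, 255, 255, 255, 255, 255, 255, 255, 255, 140, 42, 55, 57, 50, 102, 215, 204, 201, 203, 206]
183 [58, 65, 64, 59, 62, 65, 61, 57, 33, 97, 112, 113, 109, 112, 114, 114, 117, 108, 18, 163, 255, 255, 255, 255, 255, 255] [255, 255, 255, 255, 255
[... 2192 characters left out ...]
 61, 57, 56, 61, 59, 60, 60, 57, 55, 66, 210, 206, 204, 205, 203, 204, 204]
249 [38, 41, 45, 43, 40, 43, 45, 39, 40, 43, 42, 40, 39, 36, 37, 40, 42, 39, 41, 44, 37, 40, 38, 43, 38, 39] [44, 44, 38, 44, 42, 45, 44, 47, 44, 40, 40, 38, 213, 210, 209, 208, 211, 209, 206, 209]
col [250, 161, 172, 175, 172, 170, 177, 184, 135, 49, 14, 25, 27, 26, 21, 22, 25, 89, 114, 114, 111, 115, 114, 108, 117, 114, 112, 116, 114, 118, 112, 111, 115, 112, 112, 109, 114, 111, 111, 110, 113, 115, 106, 109, 111, 111, 113, 109, 109, 107, 112, 108, 105, 110, 107, 107, 106, 105, 48, 255, 255, 255, 255, 255, 255, 255, 255, 255, 255, 255, 255, 255, 255, 255, 255, 255, 255, 255, 255, 255, 255, 156, 39, 52, 40, 187, 213]
```

play_rows([
  [[0, 0.001, 0.006, -0.035, 0], [0, 0.002, 0.012, -0.07, 0], [0, 0.002, 0.0125, -0.105, 0], [0, 0.002, 0.0125, -0.14, 0], [0, 0.002, 0.0125, -0.165, 0]],
])

```text
time_s: 3.28
tcp_pos: [0.4674, 0.3445, 0.0805]
ee_rot: [[-0.002, -1.0, -0.003], [-1.0, 0.002, -0.002], [0.002, 0.003, -1.0]]
wrist_force: [-0.5, 0.3, -0.3]
gripper_width: 1.002
```

play_rows([
  [[0, 0, 0, -0.012, 0], [0, 0, 0, -0.022, 0], [0, 0, 0, -0.03, 0], [0, 0, 0, -0.031, 0], [0, 0, 0, -0.031, 0]],
])

```text
time_s: 3.7
tcp_pos: [0.4684, 0.3471, 0.0526]
ee_rot: [[0.0, -1.0, 0.001], [-1.0, -0.0, 0.001], [-0.001, -0.001, -1.0]]
wrist_force: [-0.3, -1.1, 0.2]
gripper_width: 1.001
```

play_rows([
  [[1, 0, 0, 0, 0], [1, 0, 0, 0, 0], [1, 0, 0, 0, 0], [1, 0, 0, 0, 0], [1, 0, 0, 0, 0]],
])

```text
time_s: 4.12
tcp_pos: [0.468, 0.3475, 0.0526]
ee_rot: [[0.001, -1.0, 0.001], [-1.0, -0.001, 0.001], [-0.001, -0.001, -1.0]]
wrist_force: [0.1, -0.5, 0.2]
gripper_width: 0.707
```

play_rows([
  [[1, 0, 0, 0, 0], [1, 0, 0, 0, 0], [1, 0, 0, 0, 0], [1, 0, 0, 0, 0], [1, 0, 0, 0, 0]],
])

```text
time_s: 4.53
tcp_pos: [0.4679, 0.3473, 0.0521]
ee_rot: [[0.001, -1.0, -0.0], [-1.0, -0.001, -0.0], [0.0, 0.0, -1.0]]
wrist_force: [0.2, 0.5, -0.6]
gripper_width: 0.327
```

play_rows([
  [[1, 0, 0, 0, 0], [1, 0, 0, 0, 0], [1, 0, 0, 0, 0], [1, 0, 0, 0, 0], [1, 0, 0, 0, 0]],
])

```text
time_s: 4.95
tcp_pos: [0.4679, 0.3473, 0.052]
ee_rot: [[0.001, -1.0, 0.0], [-1.0, -0.001, 0.0], [-0.0, -0.0, -1.0]]
wrist_force: [-0.0, 0.1, -1.4]
gripper_width: 0.132
```

play_rows([
  [[1, 0, 0, 0.003, 0], [1, 0, 0, 0.012, 0], [1, 0, 0, 0.025, 0], [1, 0, 0, 0.04, 0], [1, 0, 0, 0.06, 0]],
])

```text
time_s: 5.37
tcp_pos: [0.4669, 0.3464, 0.112]
ee_rot: [[0.001, -1.0, -0.003], [-1.0, -0.001, -0.002], [0.002, 0.003, -1.0]]
wrist_force: [-0.9, -0.5, -1.9]
gripper_width: 0.133
```

play_rows([
  [[1, 0, 0, 0, 0], [1, 0, 0, 0, 0]],
])

```text
time_s: 5.53
tcp_pos: [0.4681, 0.3479, 0.1133]
ee_rot: [[0.001, -1.0, 0.001], [-1.0, -0.001, 0.003], [-0.003, -0.002, -1.0]]
wrist_force: [0.1, -0.6, -3.7]
gripper_width: 0.135
```

Run:
```python
from station import *
import json
from h import *
c=get_calibration("wrist");im=capture("wrist");s=sense()
print(s["tcp_pos"],s["ee_rot"].round(4).tolist(),s["wrist_force"],s["moment"],s["gripper_width"],s["time_s"])
cv2.imwrite("pics/w3.png",im);json.dump({k:np.array(v).tolist() for k,v in c.items()},open("w3.json","w"))
```

```text
[0.4673607  0.34705026 0.11188106] [[0.0005, -1.0, -0.0008], [-1.0, -0.0005, 0.0002], [-0.0002, 0.0008, -1.0]] [-0.09042197 -0.01281978 -2.71118459] [-0.03616404  0.15029077 -0.03951378] 0.133078031464978 5.5833
```

View pics/w3.png

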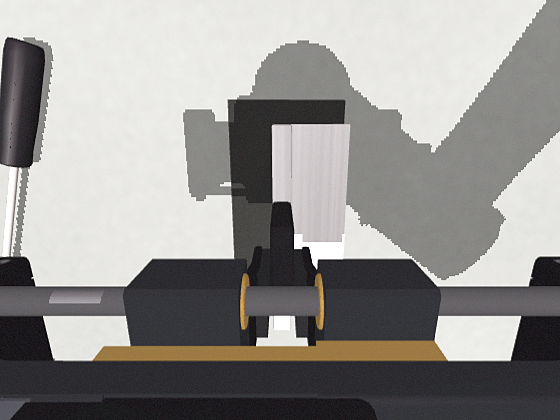

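play_rows([
  [[1, -0.003, -0.025, 0, 0.007], [1, -0.006, -0.06, 0, 0.014], [1, -0.009, -0.096, 0, 0.021], [1, -0.012, -0.132, 0, 0.028], [1, -0.014, -0.168, 0, 0.035]],
])

```text
time_s: 6.0
tcp_pos: [0.4522, 0.1771, 0.1106]
ee_rot: [[0.037, -0.999, -0.003], [-0.999, -0.037, -0.002], [0.002, 0.003, -1.0]]
wrist_force: [1.2, -0.7, -2.0]
gripper_width: 0.132
```

play_rows([
  [[1, -0.003, -0.036, 0, 0.007], [1, -0.006, -0.072, 0, 0.014], [1, -0.009, -0.108, 0, 0.021], [1, -0.012, -0.144, 0, 0.028], [1, -0.014, -0.175, 0, 0.035]],
])

```text
time_s: 6.42
tcp_pos: [0.4378, 0.002, 0.1109]
ee_rot: [[0.071, -0.997, -0.003], [-0.998, -0.071, -0.001], [0.001, 0.003, -1.0]]
wrist_force: [0.5, -0.3, -3.1]
gripper_width: 0.135
```

play_rows([
  [[1, 0, -0.01, 0, 0], [1, 0, -0.016, 0, 0], [1, 0, -0.016, 0, 0], [1, 0, -0.016, 0, 0], [1, 0, -0.016, 0, 0]],
])

```text
time_s: 6.83
tcp_pos: [0.4402, -0.0108, 0.1119]
ee_rot: [[0.072, -0.997, -0.0], [-0.997, -0.072, 0.0], [-0.0, 0.0, -1.0]]
wrist_force: [0.0, 0.6, -2.2]
gripper_width: 0.137
```

play_rows([
  [[1, 0, 0, -0.012, 0], [1, 0, 0, -0.026, 0], [1, 0, 0, -0.04, 0], [1, 0, 0, -0.05, 0], [1, 0, 0, -0.055, 0]],
])

```text
time_s: 7.25
tcp_pos: [0.4393, -0.0108, 0.0559]
ee_rot: [[0.073, -0.997, -0.002], [-0.997, -0.073, -0.001], [0.0, 0.002, -1.0]]
wrist_force: [-0.1, -0.2, -2.3]
gripper_width: 0.134
```

play_rows([
  [[1, 0, 0, 0, 0], [1, 0, 0, 0, 0]],
])

```text
time_s: 7.42
tcp_pos: [0.4403, -0.011, 0.0573]
ee_rot: [[0.072, -0.997, 0.0], [-0.997, -0.072, -0.0], [0.0, -0.0, -1.0]]
wrist_force: [-0.4, -0.1, -3.0]
gripper_width: 0.131
```

Run:
```python
from station import *
from h import *
s=sense();print(s["tcp_pos"],s["ee_rot"].round(4).tolist(),s["wrist_force"],s["moment"],s["time_s"])
im=capture("top");cv2.imwrite("pics/t2.png",cv2.resize(im[170:310,210:350],None,fx=4,fy=4,interpolation=cv2.INTER_CUBIC))
```

```text
[ 0.44028067 -0.01103925  0.05725517] [[0.0723, -0.9974, 0.0001], [-0.9974, -0.0723, -0.0002], [0.0002, -0.0001, -1.0]] [-0.43102778 -0.12688742 -2.98764129] [ 0.015721    0.07439202 -0.04578054] 7.4167
```

View pics/t2.png

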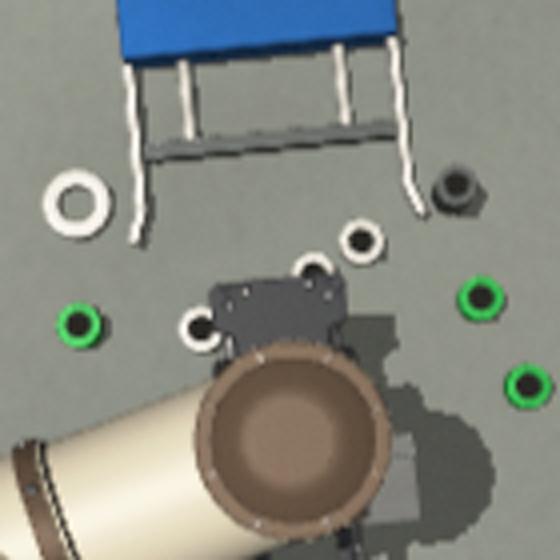

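The top view shows the gripper over the start position behind the four bushings. The bystanders and decoys are clear of the sweep.

play_rows([
  [[1, 0.005, 0, -0.002, 0], [1, 0.015, 0.001, -0.0045, 0], [1, 0.027, 0.002, -0.0055, 0], [1, 0.037, 0.0025, -0.0055, 0], [1, 0.045, 0.003, -0.0055, 0]],
])

```text
time_s: 7.88
tcp_pos: [0.4869, -0.0085, 0.0518]
ee_rot: [[0.071, -0.997, 0.001], [-0.997, -0.071, 0.0], [-0.0, -0.001, -1.0]]
wrist_force: [-0.2, 0.0, -2.4]
gripper_width: 0.132
```

play_rows([
  [[1, 0.005, 0.0003, 0, 0], [1, 0.01, 0.0007, 0, 0], [1, 0.015, 0.001, 0, 0], [1, 0.02, 0.0014, 0, 0], [1, 0.025, 0.0017, 0, 0]],
])

```text
time_s: 8.3
tcp_pos: [0.5096, -0.0071, 0.0516]
ee_rot: [[0.071, -0.997, -0.002], [-0.997, -0.071, -0.0], [0.0, 0.002, -1.0]]
wrist_force: [-1.0, -0.0, -0.9]
gripper_width: 0.133
```

play_rows([
  [[1, 0.005, 0.0003, 0, 0], [1, 0.01, 0.0007, 0, 0], [1, 0.015, 0.001, 0, 0], [1, 0.02, 0.0014, 0, 0], [1, 0.025, 0.0017, 0, 0]],
])

```text
time_s: 8.72
tcp_pos: [0.5351, -0.0053, 0.0515]
ee_rot: [[0.071, -0.997, -0.001], [-0.997, -0.071, -0.0], [0.0, 0.001, -1.0]]
wrist_force: [-2.0, 0.3, -1.0]
gripper_width: 0.136
```

play_rows([
  [[1, 0.005, 0.0003, 0, 0], [1, 0.01, 0.0007, 0, 0], [1, 0.015, 0.001, 0, 0], [1, 0.02, 0.0014, 0, 0], [1, 0.025, 0.0017, 0, 0]],
])

```text
time_s: 9.13
tcp_pos: [0.5595, -0.0038, 0.0515]
ee_rot: [[0.071, -0.997, -0.002], [-0.998, -0.071, -0.0], [0.0, 0.002, -1.0]]
wrist_force: [-3.5, -0.6, -0.8]
gripper_width: 0.134
```

Run:
```python
from station import *
from h import *
s=sense();print(s["tcp_pos"],s["ee_rot"].round(4).tolist(),s["wrist_force"],s["moment"],s["time_s"])
a=capture("scene");b=capture("wrist")
cv2.imwrite("pics/s2.png",cv2.resize(np.hstack([a[180:330,190:370],b[20:270,130:430][::1][:150*250//250] if 0 else cv2.resize(b[20:270,130:430],(180,150))]),None,fx=2.2,fy=2.2,interpolation=cv2.INTER_CUBIC))
```

```text
[ 0.55951451 -0.00377686  0.05154006] [[0.0707, -0.9975, -0.002], [-0.9975, -0.0707, -0.0004], [0.0003, 0.002, -1.0]] [-3.49729322 -0.64422255 -0.80357181] [-0.04583648  1.11770622 -0.01732941] 9.1333
```

View pics/s2.png

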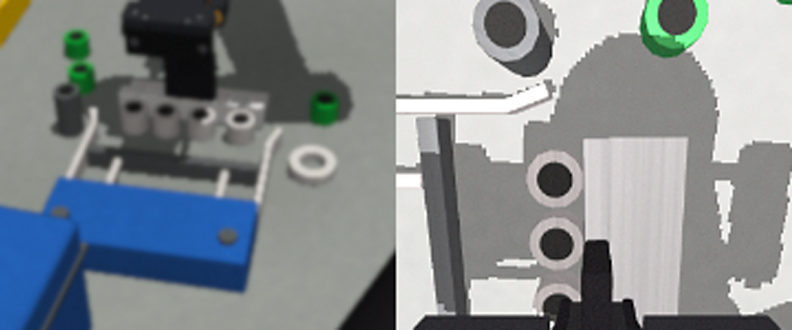

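The views show all four bushings standing in a line against the blade at the mouth. The bar is still ahead of them.

play_rows([
  [[1, 0.004, 0.0003, 0.001, 0], [1, 0.008, 0.0006, 0.001, 0], [1, 0.012, 0.0008, 0.001, 0], [1, 0.016, 0.0011, 0.001, 0], [1, 0.02, 0.0014, 0.001, 0]],
])

```text
time_s: 9.65
tcp_pos: [0.58, -0.0022, 0.0526]
ee_rot: [[0.071, -0.997, -0.001], [-0.997, -0.071, -0.0], [0.0, 0.001, -1.0]]
wrist_force: [-2.6, -0.9, -1.6]
gripper_width: 0.131
```

play_rows([
  [[1, 0.002, 0.0001, 0, 0], [1, 0.004, 0.0003, 0, 0], [1, 0.006, 0.0004, 0, 0], [1, 0.008, 0.0006, 0, 0], [1, 0.01, 0.0007, 0, 0]],
])

```text
time_s: 10.07
tcp_pos: [0.5902, -0.0014, 0.0526]
ee_rot: [[0.071, -0.997, 0.001], [-0.997, -0.071, 0.0], [-0.0, -0.001, -1.0]]
wrist_force: [-1.1, -0.0, -1.8]
gripper_width: 0.138
```

play_rows([
  [[1, 0.001, 0.0001, 0, 0], [1, 0.002, 0.0001, 0, 0], [1, 0.003, 0.0002, 0, 0], [1, 0.004, 0.0003, 0, 0], [1, 0.005, 0.0003, 0, 0]],
])

```text
time_s: 10.48
tcp_pos: [0.595, -0.0012, 0.0526]
ee_rot: [[0.071, -0.997, 0.0], [-0.997, -0.071, 0.0], [-0.0, -0.0, -1.0]]
wrist_force: [-2.5, 0.5, -1.1]
gripper_width: 0.139
```

play_rows([
  [[1, 0.001, 0.0001, 0, 0], [1, 0.002, 0.0001, 0, 0], [1, 0.003, 0.0002, 0, 0], [1, 0.004, 0.0003, 0, 0], [1, 0.005, 0.0003, 0, 0]],
])

```text
time_s: 10.9
tcp_pos: [0.6, -0.0009, 0.0526]
ee_rot: [[0.071, -0.997, -0.0], [-0.997, -0.071, 0.0], [-0.0, 0.0, -1.0]]
wrist_force: [-1.7, -0.2, -2.3]
gripper_width: 0.133
```

play_rows([
  [[1, 0.001, 0.0001, 0, 0], [1, 0.002, 0.0001, 0, 0], [1, 0.003, 0.0002, 0, 0], [1, 0.004, 0.0003, 0, 0], [1, 0.005, 0.0003, 0, 0]],
])

```text
time_s: 11.32
tcp_pos: [0.6029, -0.0008, 0.0525]
ee_rot: [[0.07, -0.998, -0.005], [-0.998, -0.07, -0.001], [0.0, 0.005, -1.0]]
wrist_force: [-6.9, 1.1, 3.1]
gripper_width: 0.136
```

play_rows([
  [[1, 0.001, 0.0001, 0, 0], [1, 0.002, 0.0001, 0, 0], [1, 0.003, 0.0002, 0, 0], [1, 0.004, 0.0003, 0, 0], [1, 0.005, 0.0003, 0, 0]],
])

```text
time_s: 11.73
tcp_pos: [0.6054, -0.0012, 0.0521]
ee_rot: [[0.07, -0.997, -0.01], [-0.998, -0.07, -0.002], [0.001, 0.01, -1.0]]
wrist_force: [-9.9, 0.5, 4.4]
gripper_width: 0.138
```

play_rows([
  [[1, 0.001, 0.0001, 0, 0], [1, 0.002, 0.0001, 0, 0], [1, 0.003, 0.0002, 0, 0], [1, 0.004, 0.0003, 0, 0]],
])

```text
time_s: 12.07
tcp_pos: [0.6093, -0.001, 0.0521]
ee_rot: [[0.07, -0.997, -0.01], [-0.998, -0.07, -0.002], [0.001, 0.011, -1.0]]
wrist_force: [-10.9, -0.4, 4.5]
gripper_width: 0.138
```

Run:
```python
from station import *
from h import *
s=sense();print(s["tcp_pos"],s["ee_rot"].round(4).tolist(),s["wrist_force"],s["moment"],s["time_s"])
a=capture("wrist");cv2.imwrite("pics/w4.png",a[20:270,130:430])
```

```text
[ 0.60928154 -0.00104394  0.05210248] [[0.0701, -0.9975, -0.0104], [-0.9975, -0.07, -0.002], [0.0012, 0.0106, -0.9999]] [-10.85031805  -0.38735731   4.46523934] [-0.15783808  3.56959211 -0.06691167] 12.0667
```

View pics/w4.png

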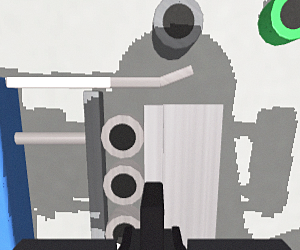

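The picture shows the row standing in contact with the bar, which is moving. Some vertical load is building on the blade, so I raise it slightly while continuing.

play_rows([
  [[1, 0.0007, 0, 0.0003, 0], [1, 0.0014, 0.0001, 0.0006, 0], [1, 0.002, 0.0001, 0.0008, 0], [1, 0.0025, 0.0002, 0.0008, 0], [1, 0.003, 0.0002, 0.0008, 0]],
])

```text
time_s: 12.53
tcp_pos: [0.6156, -0.0, 0.0524]
ee_rot: [[0.07, -0.998, -0.003], [-0.998, -0.07, -0.0], [0.0, 0.003, -1.0]]
wrist_force: [-4.6, -1.0, -5.2]
gripper_width: 0.133
```

play_rows([
  [[1, 0.0006, 0, 0, 0], [1, 0.0012, 0.0001, 0, 0], [1, 0.0018, 0.0001, 0, 0], [1, 0.0024, 0.0002, 0, 0], [1, 0.003, 0.0002, 0, 0]],
])

```text
time_s: 12.95
tcp_pos: [0.6195, 0.0004, 0.0531]
ee_rot: [[0.071, -0.997, -0.001], [-0.997, -0.071, -0.0], [-0.0, 0.001, -1.0]]
wrist_force: [-5.2, -0.6, -4.9]
gripper_width: 0.132
```

play_rows([
  [[1, 0.0006, 0, 0, 0], [1, 0.0012, 0.0001, 0, 0], [1, 0.0018, 0.0001, 0, 0], [1, 0.0024, 0.0002, 0, 0], [1, 0.003, 0.0002, 0, 0]],
])

```text
time_s: 13.37
tcp_pos: [0.6227, 0.0006, 0.0534]
ee_rot: [[0.071, -0.997, -0.0], [-0.997, -0.071, -0.0], [0.0, 0.0, -1.0]]
wrist_force: [-4.2, -0.4, -5.9]
gripper_width: 0.131
```

play_rows([
  [[1, 0.0006, 0, -0.0003, 0], [1, 0.0012, 0.0001, -0.0006, 0], [1, 0.0018, 0.0001, -0.0007, 0], [1, 0.0024, 0.0002, -0.0007, 0], [1, 0.003, 0.0002, -0.0007, 0]],
])

```text
time_s: 13.78
tcp_pos: [0.6251, 0.0006, 0.0531]
ee_rot: [[0.071, -0.997, -0.002], [-0.997, -0.071, -0.0], [0.0, 0.002, -1.0]]
wrist_force: [-6.8, -0.7, -3.3]
gripper_width: 0.137
```

play_rows([
  [[1, 0.0005, 0, 0, 0], [1, 0.001, 0.0001, 0, 0], [1, 0.0015, 0.0001, 0, 0], [1, 0.002, 0.0001, 0, 0], [1, 0.0025, 0.0002, 0, 0]],
])

```text
time_s: 14.2
tcp_pos: [0.6277, 0.0008, 0.053]
ee_rot: [[0.071, -0.997, -0.002], [-0.997, -0.071, -0.0], [0.0, 0.002, -1.0]]
wrist_force: [-6.3, -1.2, -1.6]
gripper_width: 0.139
```

play_rows([
  [[1, 0.0005, 0, 0, 0], [1, 0.001, 0.0001, 0, 0], [1, 0.0015, 0.0001, 0, 0], [1, 0.002, 0.0001, 0, 0], [1, 0.0025, 0.0002, 0, 0]],
])

```text
time_s: 14.62
tcp_pos: [0.6302, 0.001, 0.0531]
ee_rot: [[0.071, -0.997, -0.002], [-0.997, -0.071, -0.001], [0.0, 0.002, -1.0]]
wrist_force: [-6.4, 0.7, -2.1]
gripper_width: 0.131
```

play_rows([
  [[1, 0.0005, 0, 0, 0], [1, 0.001, 0.0001, 0, 0], [1, 0.0015, 0.0001, 0, 0], [1, 0.002, 0.0001, 0, 0], [1, 0.0025, 0.0002, 0, 0]],
])

```text
time_s: 15.03
tcp_pos: [0.6327, 0.0011, 0.0531]
ee_rot: [[0.071, -0.997, -0.002], [-0.997, -0.071, -0.0], [0.0, 0.002, -1.0]]
wrist_force: [-6.4, -0.4, -2.1]
gripper_width: 0.132
```

play_rows([
  [[1, 0.0005, 0, 0, 0], [1, 0.001, 0.0001, 0, 0], [1, 0.0015, 0.0001, 0, 0], [1, 0.002, 0.0001, 0, 0], [1, 0.0025, 0.0002, 0, 0]],
])

```text
time_s: 15.45
tcp_pos: [0.6352, 0.0014, 0.0531]
ee_rot: [[0.071, -0.997, -0.002], [-0.997, -0.071, -0.001], [0.0, 0.002, -1.0]]
wrist_force: [-6.3, -0.2, -2.3]
gripper_width: 0.136
```

play_rows([
  [[1, 0.0005, 0, 0, 0], [1, 0.001, 0.0001, 0, 0], [1, 0.0015, 0.0001, 0, 0], [1, 0.002, 0.0001, 0, 0], [1, 0.0025, 0.0002, 0, 0]],
])

```text
time_s: 15.87
tcp_pos: [0.6377, 0.0015, 0.0531]
ee_rot: [[0.071, -0.997, -0.002], [-0.997, -0.071, -0.001], [0.0, 0.002, -1.0]]
wrist_force: [-6.7, -0.6, -3.3]
gripper_width: 0.129
```

play_rows([
  [[1, 0.0005, 0, 0, 0], [1, 0.001, 0.0001, 0, 0], [1, 0.0015, 0.0001, 0, 0], [1, 0.002, 0.0001, 0, 0], [1, 0.0025, 0.0002, 0, 0]],
])

```text
time_s: 16.28
tcp_pos: [0.6387, 0.0016, 0.0532]
ee_rot: [[0.071, -0.997, -0.005], [-0.997, -0.071, -0.001], [0.001, 0.005, -1.0]]
wrist_force: [-9.4, 0.0, 1.1]
gripper_width: 0.138
```

play_rows([
  [[1, 0.0004, 0, 0.0002, 0], [1, 0.0008, 0.0001, 0.0004, 0], [1, 0.0012, 0.0001, 0.0006, 0], [1, 0.0016, 0.0001, 0.0006, 0], [1, 0.002, 0.0001, 0.0007, 0]],
])

```text
time_s: 16.7
tcp_pos: [0.6397, 0.0015, 0.0534]
ee_rot: [[0.071, -0.997, -0.007], [-0.997, -0.071, -0.001], [0.001, 0.007, -1.0]]
wrist_force: [-10.8, -0.2, -0.0]
gripper_width: 0.135
```

play_rows([
  [[1, 0.0006, 0, 0.0001, 0], [1, 0.0012, 0.0001, 0.0002, 0], [1, 0.0018, 0.0001, 0.0004, 0], [1, 0.0024, 0.0002, 0.0006, 0], [1, 0.003, 0.0002, 0.0007, 0]],
])

```text
time_s: 17.12
tcp_pos: [0.6419, 0.0016, 0.0537]
ee_rot: [[0.071, -0.997, -0.009], [-0.998, -0.071, -0.002], [0.001, 0.009, -1.0]]
wrist_force: [-12.1, -0.2, -0.8]
gripper_width: 0.14
```

Run:
```python
from station import *
from h import *
c=get_calibration("wrist");s=sense();print(s["tcp_pos"],s["wrist_force"],s["moment"],s["time_s"])
a=capture("wrist");b=capture("scene");cv2.imwrite("pics/w5.png",np.hstack([cv2.resize(a[60:270,130:430],None,fx=1.5,fy=1.5),cv2.resize(b[200:305,190:360],(510,315),interpolation=cv2.INTER_CUBIC)])[:,:])
im=cv2.imread("pics/w5.png");cv2.imwrite("pics/w5.png",cv2.resize(im,(800,int(800*im.shape[0]/im.shape[1]))))
cv2.imwrite("pics/w5raw.png",a)
v=cv2.cvtColor(a,cv2.COLOR_BGR2HSV)[...,2]
for r in (125,140,155,175,200,215): print(r,v[r,195:300].tolist())
print(cast(c,[[222,160],[230,160],[240,160]],.022).round(4))
```

```text
[0.64189803 0.00156534 0.05370646] [-12.12802223  -0.23136688  -0.78977358] [-0.06076714  4.18439184 -0.0266804 ] 17.1167
125 [107, 109, 109, 112, 148, 139, 188, 179, 172, 242, 238, 237, 235, 236, 235, 237, 235, 236, 236, 237, 239, 236, 237, 240, 255, 111, 92, 97, 101, 98, 100, 101, 101, 102, 102, 102, 108, 105, 104, 103, 86, 68, 66, 63, 124, 147, 143, 140, 140, 140, 140, 140, 137, 139, 142, 139, 140, 143, 141, 138, 139, 142, 143, 140, 140, 139, 139, 139, 140, 142, 143, 136, 139, 139, 137, 140, 140, 139, 138, 137, 138, 137, 139, 131, 226, 216, 212, 207, 208, 211, 210, 207, 208, 206, 206, 206, 207, 201, 199, 197, 198, 201, 204, 157, 159]
140 [110, 112, 107, 109, 113, 148, 143, 137, 132, 182, 183, 181, 183, 180, 178, 248, 247, 248, 247, 247, 248, 246, 245, 247, 255, 223, 100, 99, 103, 100, 101, 102, 101, 100, 101, 104, 101, 103, 107, 108, 101, 70, 68, 63, 79, 140, 137, 134, 163, 206, 214, 206, 205, 206, 206, 209, 209, 203, 204, 206, 209, 205, 203, 195, 194, 202, 199, 201, 203, 206, 211, 208, 210, 208, 206, 204, 194, 162, 139, 145, 144, 143, 142, 111, 215, 228, 226, 222, 221, 219, 221, 
[... 1466 characters left out ...]
 198, 200, 197, 195, 184, 226, 233, 234, 234, 234, 230, 231, 232, 231, 232, 233, 232, 230, 227, 218, 218, 214, 218, 146, 169, 209]
215 [109, 107, 113, 109, 111, 111, 114, 109, 105, 102, 151, 144, 136, 131, 128, 125, 130, 133, 137, 137, 136, 137, 137, 136, 135, 138, 134, 141, 142, 107, 95, 104, 105, 103, 104, 102, 99, 100, 104, 101, 103, 105, 113, 105, 65, 60, 79, 154, 198, 204, 202, 202, 204, 200, 197, 195, 189, 78, 27, 29, 43, 40, 48, 43, 44, 45, 40, 43, 37, 26, 96, 182, 188, 202, 199, 198, 191, 196, 207, 116, 29, 27, 35, 37, 25, 35, 35, 27, 34, 33, 35, 36, 32, 38, 39, 34, 38, 37, 30, 32, 23, 8, 141, 199, 206]
[[ 0.6837 -0.0471  0.022 ]
 [ 0.6785 -0.0474  0.022 ]
 [ 0.6721 -0.0479  0.022 ]]
```

View pics/w5.png

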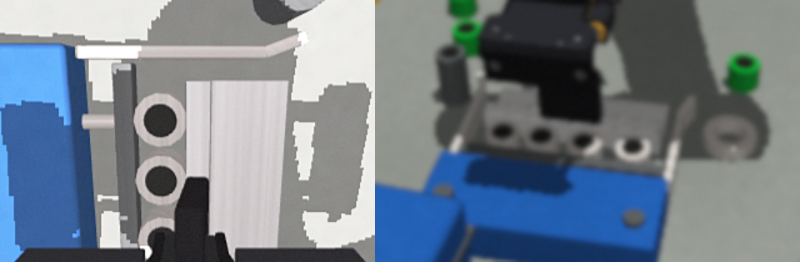

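play_rows([
  [[1, 0.0004, 0, 0.0001, 0], [1, 0.0008, 0.0001, 0.0002, 0], [1, 0.0012, 0.0001, 0.0003, 0], [1, 0.0016, 0.0001, 0.0004, 0], [1, 0.002, 0.0001, 0.0005, 0]],
])

```text
time_s: 17.63
tcp_pos: [0.6435, 0.0016, 0.054]
ee_rot: [[0.07, -0.997, -0.01], [-0.998, -0.07, -0.002], [0.001, 0.01, -1.0]]
wrist_force: [-11.7, -0.8, -1.1]
gripper_width: 0.145
```

Run:
```python
from station import *
from h import *
import json
c1=json.load(open("w1.json"));c=get_calibration("wrist");s=sense();a=capture("wrist");cv2.imwrite("pics/w6raw.png",a)
v=cv2.cvtColor(a,cv2.COLOR_BGR2HSV)[...,2]
print(s["tcp_pos"],s["wrist_force"],s["gripper_width"])
for r in (125,140,175): print(r,v[r,212:250].tolist())
f=lambda P:(P[:,0]*.9976+P[:,1]*.07).round(4)
print("bar0 along", f(cast(c1,[[208,165],[210,180],[212,195],[214,210]],.022)))
print("now@235.5,r125 / 238", f(cast(c,[[235.5,125],[236,140],[237,175]],.022)))
hs=cv2.cvtColor(a,cv2.COLOR_BGR2HSV);m=(hs[...,0]>95)&(hs[...,0]<125)&(hs[...,1]>120)
for r in (120,140,160,180,200): 
    x=np.nonzero(m[r,100:240])[0].max()+100.5;print("house",r,x,f(cast(c,[[x,r]],.038)))
w=cv2.imread("pics/w1.png");hs=cv2.cvtColor(w,cv2.COLOR_BGR2HSV);m=(hs[...,0]>95)&(hs[...,0]<125)&(hs[...,1]>120)
for r in (135,160,190,220,240): 
    x=np.nonzero(m[r,100:240])[0].max()+100.5;print("house1",r,x,f(cast(c1,[[x,r]],.038)))
```

```text
[0.6434571  0.00159494 0.05395466] [-11.67585647  -0.81588831  -1.11832177] 0.1450549629668354
125 [233, 234, 234, 238, 235, 238, 238, 238, 238, 253, 180, 95, 95, 101, 97, 101, 103, 102, 102, 102, 103, 105, 104, 103, 109, 101, 66, 70, 63, 104, 144, 147, 140, 140, 139, 141, 141, 139]
140 [248, 246, 247, 247, 247, 244, 246, 246, 244, 247, 255, 117, 92, 105, 102, 98, 102, 97, 97, 97, 106, 104, 103, 97, 108, 103, 84, 72, 66, 63, 145, 142, 136, 130, 191, 214, 211, 203]
175 [139, 139, 142, 143, 136, 138, 139, 140, 140, 140, 140, 140, 146, 99, 109, 102, 100, 99, 102, 100, 102, 102, 104, 102, 103, 103, 110, 97, 68, 69, 60, 119, 142, 138, 137, 139, 133, 135]
bar0 along [0.6344 0.6343 0.6343 0.6343]
now@235.5,r125 / 238 [0.6707 0.6708 0.671 ]
house 120 200.5 [0.6888]
house 140 201.5 [0.689]
house 160 197.5 [0.6922]
house 180 204.5 [0.6889]
house 200 205.5 [0.6891]
house1 135 158.5 [0.684]
house1 160 162.5 [0.6843]
house1 190 167.5 [0.6845]
house1 220 172.5 [0.6847]
house1 240 175.5 [0.6853]
```

Run:
```python
from h import *
a=cv2.imread("pics/w3.png");b=cv2.imread("pics/w6raw.png")
cv2.imwrite("pics/cmp.png",np.hstack([cv2.resize(x[110:350,210:360],None,fx=2.4,fy=2.4,interpolation=cv2.INTER_NEAREST) for x in(a,b)]))
for n in("w3","w4","w5raw","w6raw"):
    if n=="w4": continue
    v=cv2.cvtColor(cv2.imread(f"pics/{n}.png"),cv2.COLOR_BGR2GRAY)
    for r in(150,180,225,): print(n,r,v[r,262:312].tolist())
```

```text
w3 150 [47, 50, 47, 44, 46, 45, 41, 42, 38, 28, 213, 226, 215, 213, 211, 214, 210, 209, 213, 215, 217, 209, 213, 208, 201, 204, 204, 207, 195, 171, 201, 206, 214, 212, 213, 211, 213, 212, 206, 208, 205, 208, 205, 208, 207, 204, 207, 205, 204, 204]
w3 180 [39, 40, 41, 46, 41, 43, 46, 44, 39, 19, 156, 227, 220, 208, 209, 209, 210, 207, 209, 210, 215, 212, 209, 205, 204, 203, 201, 200, 202, 197, 198, 209, 206, 210, 208, 205, 207, 205, 204, 203, 201, 207, 206, 203, 204, 203, 198, 198, 201, 202]
w3 225 [70, 73, 74, 73, 73, 70, 73, 79, 41, 27, 19, 28, 29, 32, 26, 28, 34, 31, 25, 28, 32, 32, 29, 30, 28, 35, 27, 31, 33, 30, 13, 76, 220, 213, 203, 204, 198, 197, 198, 200, 202, 201, 200, 201, 200, 199, 197, 193, 196, 199]
w5raw 150 [47, 45, 50, 45, 46, 45, 32, 59, 205, 200, 192, 188, 191, 204, 201, 199, 144, 206, 225, 222, 218, 213, 213, 218, 218, 218, 218, 220, 220, 214, 213, 209, 210, 207, 215, 219, 127, 188, 210, 210, 214, 218, 216, 214, 219, 220, 218, 217, 211, 211]
w5raw 180 [148, 148, 150, 145, 151, 147, 147, 146, 139, 139, 141, 139, 139, 137, 138, 137, 122, 205, 227, 220, 216, 214, 213,
[... 414 characters left out ...]
5, 21, 150, 201, 193, 189, 187, 196, 200, 198, 176, 213, 226, 220, 219, 216, 215, 216, 213, 218, 217, 219, 222, 216, 210, 206, 208, 208, 210, 209, 143, 133, 207, 206, 212, 216, 214, 217, 214, 220, 220, 220]
w6raw 180 [144, 144, 144, 148, 146, 147, 150, 144, 144, 142, 141, 137, 138, 138, 139, 139, 141, 136, 128, 215, 225, 216, 213, 212, 211, 215, 217, 217, 216, 218, 218, 211, 211, 207, 210, 207, 215, 185, 138, 168, 204, 205, 213, 216, 214, 214, 213, 215, 212, 208]
w6raw 225 [141, 142, 143, 147, 148, 144, 143, 156, 120, 38, 25, 28, 27, 36, 34, 31, 40, 31, 29, 38, 29, 27, 29, 28, 30, 29, 32, 29, 38, 34, 30, 26, 28, 31, 23, 21, 66, 149, 158, 204, 200, 209, 212, 212, 211, 208, 206, 207, 204, 203]
```

View pics/cmp.png

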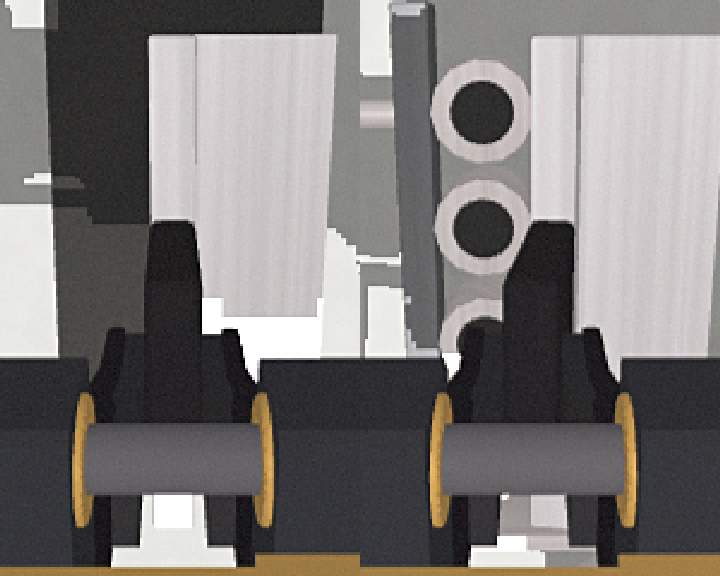

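The comparison shows that under about 12 N the straightedge pitches back in the jaws: the top of the grip stays put while the blade lags about 5 mm. The bar itself has stopped, about 35 mm on. The grip can't carry 15 N at this lever arm, so I'll back off, stand the straightedge on the bench behind the row, and push its back face low down with shut fingers.

play_rows([
  [[1, -0.002, -0.0001, 0, 0], [1, -0.005, -0.0003, 0, 0], [1, -0.008, -0.0006, 0, 0], [1, -0.011, -0.0008, 0, 0], [1, -0.014, -0.001, 0, 0]],
])

```text
time_s: 18.1
tcp_pos: [0.6372, 0.0019, 0.0564]
ee_rot: [[0.072, -0.997, 0.008], [-0.997, -0.072, 0.001], [-0.0, -0.008, -1.0]]
wrist_force: [-0.3, 0.4, -3.6]
gripper_width: 0.132
```

play_rows([
  [[1, 0, 0, 0, 0], [1, 0, 0, -0.001, 0], [1, 0, 0, -0.002, 0], [1, 0, 0, -0.003, 0], [1, 0, 0, -0.004, 0]],
])

```text
time_s: 18.52
tcp_pos: [0.6345, 0.0015, 0.0507]
ee_rot: [[0.071, -0.997, 0.001], [-0.997, -0.071, 0.0], [-0.0, -0.001, -1.0]]
wrist_force: [0.7, -0.4, -3.7]
gripper_width: 0.133
```

Run:
```python
from station import *
from h import *
s=sense();print(s["tcp_pos"],s["joints"].round(1),s["wrist_force"],s["gripper_width"])
a=capture("wrist");g=cv2.cvtColor(a,cv2.COLOR_BGR2GRAY)
for r in(150,180): print(g[r,225:312].tolist())
```

```text
[0.63448592 0.00152671 0.05072051] [ 14.7  31.1  -9.2   0.  -49.7 -10.7] [ 0.71884515 -0.44928331 -3.68700687] 0.13300895424147513
[64, 53, 154, 202, 198, 191, 196, 197, 201, 211, 191, 71, 35, 45, 45, 44, 46, 44, 47, 43, 47, 49, 41, 47, 44, 48, 43, 42, 45, 50, 45, 51, 46, 31, 60, 206, 202, 194, 190, 191, 200, 197, 194, 193, 129, 127, 137, 137, 130, 169, 230, 227, 221, 215, 218, 220, 217, 216, 217, 220, 221, 217, 217, 212, 208, 211, 207, 216, 187, 208, 208, 214, 218, 215, 217, 216, 220, 216, 219, 212, 212, 210, 218, 212, 214, 211, 214]
[99, 72, 70, 71, 67, 55, 140, 142, 140, 138, 136, 136, 137, 135, 136, 137, 133, 135, 139, 141, 137, 143, 141, 142, 144, 144, 145, 152, 146, 148, 145, 145, 151, 150, 148, 146, 138, 138, 139, 140, 141, 139, 139, 140, 140, 136, 136, 134, 135, 134, 224, 225, 219, 214, 215, 216, 218, 215, 220, 215, 219, 215, 214, 208, 208, 207, 209, 210, 177, 205, 208, 215, 218, 215, 214, 214, 211, 212, 211, 209, 209, 212, 212, 213, 212, 208, 208]
```

play_rows([
  [[1, 0, 0, -0.0007, 0], [1, 0, 0, -0.0014, 0], [1, 0, 0, -0.002, 0], [1, 0, 0, -0.002, 0]],
])

```text
time_s: 18.9
tcp_pos: [0.6344, 0.0015, 0.0497]
ee_rot: [[0.071, -0.997, 0.001], [-0.997, -0.071, -0.0], [0.0, -0.001, -1.0]]
wrist_force: [-1.1, 0.5, 3.3]
gripper_width: 0.138
```

play_rows([
  [[0.6, 0, 0, 0, 0], [0.6, 0, 0, 0, 0], [0.6, 0, 0, 0, 0], [0.6, 0, 0, 0, 0], [0.6, 0, 0, 0, 0]],
])

```text
time_s: 19.32
tcp_pos: [0.6339, 0.0014, 0.0484]
ee_rot: [[0.071, -0.997, -0.0], [-0.997, -0.071, -0.0], [0.0, 0.0, -1.0]]
wrist_force: [-0.9, 1.1, -0.1]
gripper_width: 0.381
```

play_rows([
  [[0.6, 0, 0, 0.01, 0], [0.6, 0, 0, 0.025, 0], [0.6, 0, 0, 0.04, 0], [0.6, 0, 0, 0.055, 0], [0.6, 0, 0, 0.07, 0]],
])

```text
time_s: 19.73
tcp_pos: [0.6341, 0.0013, 0.1202]
ee_rot: [[0.071, -0.997, 0.001], [-0.997, -0.071, -0.0], [0.0, -0.001, -1.0]]
wrist_force: [0.6, 0.3, 0.3]
gripper_width: 0.394
```

Run:
```python
from station import *
from h import *
c=get_calibration("wrist");s=sense();print(s["tcp_pos"],s["wrist_force"],s["gripper_width"],s["time_s"])
a=capture("wrist");cv2.imwrite("pics/w7raw.png",a);g=cv2.cvtColor(a,cv2.COLOR_BGR2GRAY)
cv2.imwrite("pics/w7.png",a[60:345,160:400])
print(proj(c,[[.634,.0,.078],[.628,.0,.026],[.64,0,.026]]))
```

```text
[0.63406622 0.00134827 0.12017127] [0.62551967 0.31607199 0.30168136] 0.3937955925731661 19.7333
[[281.76360607 227.53027033]
 [288.59865475 208.68848034]
 [275.02068548 207.75444021]]
```

View pics/w7.png

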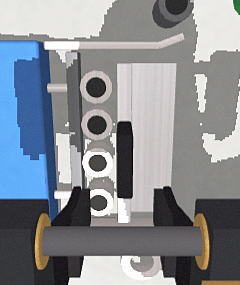

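The straightedge stands free behind the four upright bushings. I shut the jaws, move behind it, turn a quarter and lower.

play_rows([
  [[1, -0.007, -0.001, 0.005, -0.12], [1, -0.014, -0.002, 0.005, -0.24], [1, -0.021, -0.003, 0.005, -0.36], [1, -0.029, -0.004, 0.005, -0.48], [1, -0.037, -0.0045, 0.005, -0.6]],
])

```text
time_s: 20.2
tcp_pos: [0.5965, -0.0032, 0.1238]
ee_rot: [[-0.51, -0.86, 0.0], [-0.86, 0.51, 0.0], [-0.0, -0.0, -1.0]]
wrist_force: [-0.6, 0.1, 0.7]
gripper_width: 0.108
```

play_rows([
  [[1, 0, 0, 0, -0.12], [1, 0, 0, 0, -0.24], [1, 0, 0, 0, -0.36], [1, 0, 0, 0, -0.48], [1, 0, 0, 0, -0.6]],
])

```text
time_s: 20.62
tcp_pos: [0.5969, -0.0031, 0.1238]
ee_rot: [[-0.907, -0.422, 0.0], [-0.422, 0.907, 0.0], [-0.0, -0.0, -1.0]]
wrist_force: [0.3, -0.0, -0.2]
gripper_width: 0.006
```

play_rows([
  [[1, 0, 0, 0, -0.12], [1, 0, 0, 0, -0.24], [1, 0, 0, 0, -0.36], [1, 0, 0, 0, -0.371], [1, 0, 0, 0, -0.371]],
])

```text
time_s: 21.03
tcp_pos: [0.5969, -0.0031, 0.1238]
ee_rot: [[-0.997, -0.073, 0.0], [-0.073, 0.997, 0.0], [-0.0, 0.0, -1.0]]
wrist_force: [-0.2, 0.2, 0.4]
gripper_width: 0.006
```

Run:
```python
from station import *
from h import *
c=get_calibration("wrist");s=sense();print(s["tcp_pos"],s["ee_rot"].round(3).tolist(),s["joints"].round(1),s["wrist_force"],s["gripper_width"],s["time_s"])
a=capture("wrist");cv2.imwrite("pics/w8raw.png",a);cv2.imwrite("pics/w8.png",a[:345,140:420])
print(proj(c,[[.634,.0,.078],[.628,.0,.004],[.588,0,.004],[.597,-.003,.03]]).round())
```

```text
[ 0.59691252 -0.00307121  0.12375989] [[-0.997, -0.073, 0.0], [-0.073, 0.997, 0.0], [-0.0, 0.0, -1.0]] [  15.2   23.4  -10.4    0.   -56.2 -101. ] [-0.17251462  0.20294955  0.35541531] 0.006326185382041041 21.0333
[[282. 274.]
 [282. 233.]
 [285. 194.]
 [281. 210.]]
```

View pics/w8.png

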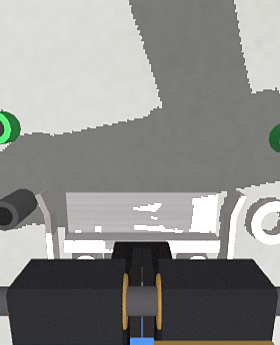

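The view shows the straightedge standing squarely at the mouth, with the shut fingers above and behind its blade, over the foot.

play_rows([
  [[1, 0, 0, -0.02, 0], [1, 0, 0, -0.04, 0], [1, 0, 0, -0.06, 0], [1, 0, 0, -0.075, 0], [1, 0, 0, -0.082, 0]],
])

```text
time_s: 21.5
tcp_pos: [0.5954, -0.0034, 0.0394]
ee_rot: [[-0.997, -0.072, -0.004], [-0.072, 0.997, -0.001], [0.004, -0.0, -1.0]]
wrist_force: [1.1, 0.8, -0.7]
gripper_width: 0.002
```

play_rows([
  [[1, 0.001, 0.0001, -0.004, 0], [1, 0.003, 0.0002, -0.008, 0], [1, 0.005, 0.0003, -0.009, 0], [1, 0.007, 0.0005, -0.009, 0], [1, 0.009, 0.0006, -0.009, 0]],
])

```text
time_s: 21.92
tcp_pos: [0.6068, -0.0023, 0.0335]
ee_rot: [[-0.997, -0.071, 0.002], [-0.071, 0.997, 0.0], [-0.002, 0.0, -1.0]]
wrist_force: [-0.1, 0.4, -0.8]
gripper_width: 0.002
```

play_rows([
  [[1, 0.001, 0.0001, 0, 0], [1, 0.002, 0.0001, 0, 0], [1, 0.003, 0.0002, 0, 0], [1, 0.004, 0.0003, 0, 0], [1, 0.005, 0.0003, 0, 0]],
])

```text
time_s: 22.33
tcp_pos: [0.611, -0.0022, 0.0328]
ee_rot: [[-0.997, -0.071, 0.0], [-0.071, 0.997, 0.0], [-0.0, 0.0, -1.0]]
wrist_force: [-1.2, 0.6, 0.4]
gripper_width: 0.006
```

play_rows([
  [[1, 0.001, 0.0001, 0, 0], [1, 0.002, 0.0001, 0, 0], [1, 0.003, 0.0002, 0, 0], [1, 0.004, 0.0003, 0, 0], [1, 0.005, 0.0003, 0, 0]],
])

```text
time_s: 22.75
tcp_pos: [0.6157, -0.0019, 0.0326]
ee_rot: [[-0.997, -0.071, -0.001], [-0.071, 0.997, -0.0], [0.001, -0.0, -1.0]]
wrist_force: [-0.1, 0.5, 0.1]
gripper_width: 0.002
```

play_rows([
  [[1, 0.0008, 0.0001, 0, 0], [1, 0.0016, 0.0001, 0, 0], [1, 0.0024, 0.0002, 0, 0], [1, 0.0032, 0.0002, 0, 0], [1, 0.004, 0.0003, 0, 0]],
])

```text
time_s: 23.17
tcp_pos: [0.6199, -0.0017, 0.0327]
ee_rot: [[-0.997, -0.071, -0.0], [-0.071, 0.997, -0.0], [0.0, -0.0, -1.0]]
wrist_force: [-0.3, -0.3, 2.3]
gripper_width: 0.008
```

play_rows([
  [[1, 0.0006, 0, 0, 0], [1, 0.0012, 0.0001, 0, 0], [1, 0.0018, 0.0001, 0, 0], [1, 0.0024, 0.0002, 0, 0], [1, 0.003, 0.0002, 0, 0]],
])

```text
time_s: 23.58
tcp_pos: [0.623, -0.0014, 0.0327]
ee_rot: [[-0.997, -0.071, -0.0], [-0.071, 0.997, -0.0], [0.0, -0.0, -1.0]]
wrist_force: [-0.8, 1.0, 1.6]
gripper_width: 0.009
```

play_rows([
  [[1, 0.0005, 0, 0, 0], [1, 0.001, 0.0001, 0, 0], [1, 0.0015, 0.0001, 0, 0], [1, 0.002, 0.0001, 0, 0], [1, 0.0025, 0.0002, 0, 0]],
])

```text
time_s: 24.0
tcp_pos: [0.6248, -0.0013, 0.0327]
ee_rot: [[-0.998, -0.071, -0.001], [-0.071, 0.998, -0.0], [0.001, -0.0, -1.0]]
wrist_force: [-3.3, -0.3, 3.3]
gripper_width: 0.006
```

play_rows([
  [[1, 0.0005, 0, 0, 0], [1, 0.001, 0.0001, 0, 0], [1, 0.0015, 0.0001, 0, 0], [1, 0.002, 0.0001, 0, 0], [1, 0.0025, 0.0002, 0, 0]],
])

```text
time_s: 24.42
tcp_pos: [0.6281, -0.0011, 0.0326]
ee_rot: [[-0.998, -0.071, 0.0], [-0.071, 0.998, -0.0], [-0.0, -0.0, -1.0]]
wrist_force: [-3.4, -0.8, 2.8]
gripper_width: 0.006
```

Run:
```python
from station import *
from h import *
c=get_calibration("wrist");s=sense();print(s["tcp_pos"],s["wrist_force"],s["time_s"])
a=capture("wrist");cv2.imwrite("pics/w9raw.png",a);g=cv2.cvtColor(a,cv2.COLOR_BGR2GRAY)
for x in(212,232,330,345): print(x,g[170:258,x].tolist())
P=lambda S,z:proj(c,[[S-.046,-.04,.004],[S-.046,-.04,0],[S-.006,-.04,.026],[S+.006,-.04,.026]]).round(1).tolist()
for S in(.634,.638,.642): print(S,P(S,0))
cv2.imwrite("pics/w9.png",a[150:345,180:380])
```

```text
[ 0.62808305 -0.00105655  0.03264925] [-3.39026296 -0.80509509  2.79790369] 24.4167
212 [132, 127, 130, 127, 127, 126, 127, 127, 126, 152, 167, 165, 173, 184, 184, 184, 181, 185, 182, 180, 184, 184, 187, 183, 185, 185, 185, 184, 183, 181, 179, 181, 184, 183, 181, 186, 182, 179, 178, 184, 177, 183, 181, 184, 181, 183, 183, 181, 180, 183, 184, 185, 185, 188, 182, 187, 187, 189, 191, 189, 194, 191, 186, 180, 175, 168, 163, 166, 166, 167, 164, 168, 170, 169, 166, 167, 169, 169, 169, 175, 170, 170, 168, 173, 173, 176, 174, 209]
232 [132, 130, 131, 131, 128, 135, 127, 128, 127, 150, 164, 164, 172, 180, 183, 183, 183, 182, 177, 181, 185, 184, 181, 184, 181, 184, 184, 184, 179, 177, 179, 178, 183, 182, 182, 185, 183, 178, 181, 179, 181, 181, 175, 183, 183, 186, 182, 179, 180, 183, 186, 188, 189, 189, 184, 185, 186, 186, 187, 188, 191, 188, 185, 182, 174, 169, 164, 164, 166, 167, 167, 164, 167, 168, 164, 168, 168, 173, 170, 173, 167, 167, 172, 169, 175, 172, 173, 207]
330 [128, 130, 132, 130, 132, 131, 131, 130, 126, 148, 163, 160, 169, 178, 181, 179, 179, 179, 180, 177, 178, 177, 181, 182, 1
[... 276 characters left out ...]
7, 169, 164, 164, 166, 168, 170, 171, 205]
345 [127, 130, 132, 128, 130, 131, 130, 128, 122, 149, 160, 165, 168, 175, 183, 181, 177, 176, 179, 178, 180, 179, 183, 178, 177, 185, 183, 182, 180, 179, 178, 179, 184, 183, 183, 185, 179, 175, 179, 180, 178, 180, 176, 177, 180, 180, 177, 179, 180, 183, 186, 182, 183, 181, 184, 182, 180, 177, 180, 182, 187, 184, 179, 183, 174, 166, 164, 163, 163, 161, 161, 164, 167, 165, 163, 162, 165, 169, 170, 169, 169, 162, 162, 165, 169, 168, 171, 208]
0.634 [[225.6, 174.7], [226.6, 173.7], [218.3, 244.8], [218.0, 262.5]]
0.638 [[225.4, 180.8], [226.4, 179.6], [218.2, 250.8], [217.9, 268.3]]
0.642 [[225.3, 186.8], [226.3, 185.5], [218.1, 256.7], [217.8, 274.0]]
```

View pics/w9.png

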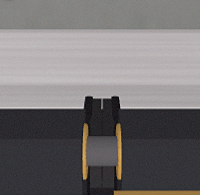

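Run:
```python
from station import *
from h import *
c=get_calibration("wrist");s=sense()
# camera pose at w8: translate current pose (rotation equal within 0.001)
T=np.array(c["T"]).copy();T[:3,3]+=np.array([.59691,-.00307,.12376])-s["tcp_pos"];c8=dict(c);c8["T"]=T
g=cv2.cvtColor(cv2.imread("pics/w8raw.png"),cv2.COLOR_BGR2GRAY)
for x in(222,232,325): print(x,g[180:262,x].tolist())
for S in(.630,.634,.638): print(S,proj(c8,[[S-.046,-.04,.004],[S-.006,-.04,.004],[S-.006,-.04,.026],[S+.006,-.04,.026]])[:,1].round(1))
```

```text
222 [125, 124, 125, 124, 127, 125, 123, 126, 122, 126, 122, 126, 152, 182, 186, 186, 178, 180, 184, 188, 183, 185, 185, 183, 180, 176, 184, 184, 184, 184, 181, 179, 181, 183, 183, 183, 186, 184, 183, 182, 186, 184, 188, 185, 180, 184, 190, 189, 188, 187, 182, 181, 155, 138, 142, 139, 143, 141, 142, 129, 244, 255, 255, 254, 254, 255, 255, 255, 255, 255, 255, 255, 249, 121, 118, 155, 255, 255, 241, 95, 24, 34]
232 [124, 127, 125, 124, 125, 123, 121, 121, 123, 123, 121, 125, 153, 183, 188, 184, 185, 177, 184, 188, 187, 185, 190, 185, 184, 178, 183, 186, 184, 183, 178, 177, 180, 186, 184, 183, 184, 185, 181, 180, 183, 187, 189, 189, 184, 184, 190, 190, 185, 190, 183, 181, 159, 136, 136, 140, 140, 144, 137, 126, 242, 255, 255, 254, 254, 255, 255, 255, 255, 255, 255, 255, 250, 120, 124, 120, 103, 255, 247, 101, 23, 39]
325 [126, 122, 124, 125, 123, 122, 121, 119, 122, 124, 122, 123, 148, 180, 184, 183, 178, 178, 181, 183, 183, 181, 185, 185, 180, 175, 183, 181, 183, 180, 180, 183, 178, 178, 177, 178, 178, 180, 177, 176, 183, 187, 182, 183, 182, 181, 182, 180, 186, 188, 183, 184, 160, 135, 132, 138, 140, 139, 135, 129, 195, 255, 255, 255, 255, 255, 255, 255, 255, 255, 255, 255, 247, 114, 119, 121, 127, 130, 101, 52, 37, 36]
0.63 [187.  227.  234.8 246.9]
0.634 [191.2 230.8 238.9 250.9]
0.638 [195.3 234.6 242.9 254.9]
```

Run:
```python
from station import *
from h import *
from scipy.optimize import least_squares
c=get_calibration("wrist")
loc=np.array([[-.046,0],[-.046,.004],[-.006,.004],[-.006,.026]])-[.006,0]
obs=np.array([179.,182.2,234.,256.8])
def f(p):
    x,z,t=p;ct,st=np.cos(t),np.sin(t)
    X=x+loc[:,0]*ct+loc[:,1]*st;Z=z-loc[:,0]*st+loc[:,1]*ct
    return proj(c,np.c_[X,np.full(4,-.04),Z])[:,1]-obs
r=least_squares(f,[.644,0,0.1],x_scale=[.01,.01,.1]);print(r.x,r.fun.round(1))
r=least_squares(lambda q:f([q[0],0,q[1]]),[.644,0.1]);print(r.x,r.fun.round(1))
```

```text
[0.63747231 0.00087951 0.33422923] [-0.1  0.1  0.  -0. ]
[0.63781391 0.33070657] [ 0.1  0.2 -0.  -0.3]
```

The fit shows the straightedge tipped forward about 19°. The wide part of the gripper is touching the top of the grip, not the blade. I back off so it drops onto its foot, then open the jaws to straddle the grip and push the blade with both fingertips.

play_rows([
  [[0, -0.003, -0.0002, 0, 0], [0, -0.007, -0.0005, 0, 0], [0, -0.012, -0.0008, 0, 0], [0, -0.018, -0.0013, 0, 0], [0, -0.025, -0.0018, 0.001, 0]],
])

```text
time_s: 24.88
tcp_pos: [0.6025, -0.0028, 0.0334]
ee_rot: [[-0.997, -0.071, 0.0], [-0.071, 0.997, 0.0], [-0.0, 0.0, -1.0]]
wrist_force: [1.0, -0.8, 0.6]
gripper_width: 0.302
```

play_rows([
  [[0, 0, 0, 0, 0], [0, 0, 0, 0, 0], [0, 0, 0, 0, 0], [0, 0, 0, 0, 0], [0, 0, 0, 0, 0]],
])

```text
time_s: 25.3
tcp_pos: [0.6032, -0.0027, 0.0337]
ee_rot: [[-0.997, -0.071, 0.0], [-0.071, 0.997, 0.0], [-0.0, 0.0, -1.0]]
wrist_force: [0.2, 0.4, 0.0]
gripper_width: 0.682
```

play_rows([
  [[0, 0, 0, 0, 0], [0, 0, 0, 0, 0], [0, 0, 0, 0, 0], [0, 0, 0, 0, 0], [0, 0, 0, 0, 0]],
])

```text
time_s: 25.72
tcp_pos: [0.6029, -0.0028, 0.0336]
ee_rot: [[-0.997, -0.071, -0.0], [-0.071, 0.997, 0.0], [0.0, 0.0, -1.0]]
wrist_force: [0.6, -0.3, 0.6]
gripper_width: 0.983
```

Run:
```python
from station import *
from h import *
c=get_calibration("wrist");s=sense();print(s["tcp_pos"],s["wrist_force"],s["gripper_width"],s["time_s"])
a=capture("wrist");cv2.imwrite("pics/w10raw.png",a);g=cv2.cvtColor(a,cv2.COLOR_BGR2GRAY)
for x in(212,232,330,345): print(x,g[180:275,x].tolist())
for S in(.630,.634,.638): print(S,proj(c,[[S-.046,-.04,0],[S-.046,-.04,.004],[S-.006,-.04,.004],[S-.006,-.04,.026],[S+.006,-.04,.026]])[:,1].round(1))
cv2.imwrite("pics/w10.png",a[150:345,130:430])
```

```text
[ 0.60290495 -0.00278721  0.03360754] [ 0.5516118  -0.30884221  0.6299064 ] 0.9832231627759136 25.7167
212 [135, 135, 134, 137, 137, 135, 137, 136, 137, 135, 136, 134, 132, 131, 135, 135, 136, 133, 134, 137, 134, 133, 133, 135, 134, 134, 136, 147, 175, 198, 196, 200, 196, 196, 194, 194, 196, 198, 198, 200, 198, 204, 200, 198, 196, 191, 192, 194, 193, 198, 200, 197, 196, 191, 196, 195, 195, 196, 195, 193, 197, 197, 196, 197, 192, 193, 198, 200, 199, 199, 200, 198, 198, 199, 201, 205, 202, 201, 203, 200, 202, 196, 200, 162, 145, 146, 147, 152, 151, 147, 148, 151, 153, 152, 155]
232 [132, 139, 137, 136, 134, 136, 139, 135, 137, 137, 134, 132, 134, 135, 133, 136, 132, 133, 130, 137, 132, 134, 132, 135, 130, 132, 139, 146, 177, 196, 198, 198, 198, 192, 192, 194, 195, 196, 200, 201, 197, 200, 202, 199, 196, 191, 192, 194, 196, 197, 198, 196, 195, 192, 193, 191, 194, 193, 195, 195, 196, 197, 196, 193, 191, 194, 198, 199, 200, 204, 202, 198, 196, 199, 198, 201, 202, 204, 201, 203, 200, 198, 199, 164, 146, 149, 149, 148, 153, 145, 151, 154, 153, 152, 151]
330 [134, 131, 135, 134, 135, 139, 13
[... 335 characters left out ...]
3, 190, 191, 194, 196, 196, 202, 198, 196, 201, 162, 144, 146, 145, 145, 148, 143, 148, 154, 152, 148, 149]
345 [134, 137, 135, 135, 131, 131, 136, 134, 134, 135, 134, 132, 132, 132, 130, 130, 134, 135, 132, 135, 132, 136, 133, 136, 134, 132, 137, 140, 173, 193, 196, 191, 192, 193, 193, 191, 191, 195, 195, 193, 195, 194, 200, 195, 191, 190, 191, 194, 193, 196, 198, 197, 194, 193, 192, 192, 193, 190, 189, 188, 191, 195, 191, 193, 190, 190, 196, 198, 199, 198, 196, 196, 194, 192, 191, 192, 195, 200, 200, 197, 198, 196, 201, 165, 144, 148, 145, 150, 149, 143, 147, 152, 153, 150, 143]
0.63 [204.4 205.9 260.5 275.1 291.8]
0.634 [210.  211.6 265.7 280.7 297.2]
0.638 [215.6 217.3 270.8 286.3 302.6]
```

View pics/w10.png

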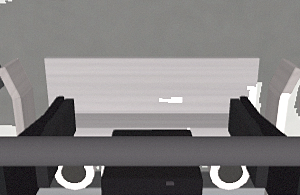

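The straightedge is upright on its foot again, about 6 mm short of the row. The open fingers straddle the grip behind the blade.

play_rows([
  [[0, 0.0015, 0.0001, 0, 0], [0, 0.003, 0.0002, 0, 0], [0, 0.0045, 0.0003, 0, 0], [0, 0.006, 0.0004, 0, 0], [0, 0.0075, 0.0005, 0, 0]],
])

```text
time_s: 26.18
tcp_pos: [0.6106, -0.0023, 0.0336]
ee_rot: [[-0.997, -0.071, 0.0], [-0.071, 0.997, 0.0], [-0.0, -0.0, -1.0]]
wrist_force: [-0.1, 0.0, 0.1]
gripper_width: 1.001
```

play_rows([
  [[0, 0.001, 0.0001, 0, 0], [0, 0.002, 0.0001, 0, 0], [0, 0.003, 0.0002, 0, 0], [0, 0.004, 0.0003, 0, 0], [0, 0.005, 0.0003, 0, 0]],
])

```text
time_s: 26.6
tcp_pos: [0.6155, -0.002, 0.0336]
ee_rot: [[-0.997, -0.071, -0.0], [-0.071, 0.997, 0.0], [0.0, 0.0, -1.0]]
wrist_force: [0.3, -0.3, -0.9]
gripper_width: 0.998
```

play_rows([
  [[0, 0.0006, 0, 0, 0], [0, 0.0012, 0.0001, 0, 0], [0, 0.0018, 0.0001, 0, 0], [0, 0.0024, 0.0002, 0, 0], [0, 0.003, 0.0002, 0, 0]],
])

```text
time_s: 27.02
tcp_pos: [0.6184, -0.0018, 0.0336]
ee_rot: [[-0.997, -0.071, -0.0], [-0.071, 0.997, 0.0], [0.0, 0.0, -1.0]]
wrist_force: [0.6, 0.2, 0.2]
gripper_width: 0.999
```

play_rows([
  [[0, 0.0006, 0, 0, 0], [0, 0.0012, 0.0001, 0, 0], [0, 0.0018, 0.0001, 0, 0], [0, 0.0024, 0.0002, 0, 0], [0, 0.003, 0.0002, 0, 0]],
])

```text
time_s: 27.43
tcp_pos: [0.6214, -0.0016, 0.0336]
ee_rot: [[-0.997, -0.071, -0.0], [-0.071, 0.997, 0.0], [0.0, 0.0, -1.0]]
wrist_force: [0.5, 0.2, 0.4]
gripper_width: 1.0
```

play_rows([
  [[0, 0.0006, 0, 0, 0], [0, 0.0012, 0.0001, 0, 0], [0, 0.0018, 0.0001, 0, 0], [0, 0.0024, 0.0002, 0, 0], [0, 0.003, 0.0002, 0, 0]],
])

```text
time_s: 27.85
tcp_pos: [0.6245, -0.0014, 0.0337]
ee_rot: [[-0.997, -0.071, 0.0], [-0.071, 0.997, 0.0], [-0.0, 0.0, -1.0]]
wrist_force: [0.9, -0.7, -0.0]
gripper_width: 0.995
```

```bash
cat > tilt.py <<'E'
from station import *
from h import *
from scipy.optimize import least_squares
def edges(col):  # strongest brightness steps, foot rear bottom and blade corner
    d=np.abs(np.diff(cv2.GaussianBlur(col.astype(np.float32).reshape(-1,1),(1,3),0).ravel()));return [(int(i),int(d[i])) for i in np.argsort(-d)[:6]]
c=get_calibration("wrist");s=sense();print(s["tcp_pos"],s["wrist_force"],s["time_s"])
a=capture("wrist");g=cv2.cvtColor(a,cv2.COLOR_BGR2GRAY)
prof=np.median(np.hstack([g[:,226:240],g[:,324:338]]),1)
e=[(i+170,int(prof[i+171]-prof[i+170])) for i in range(110) if abs(prof[i+171]-prof[i+170])>7];print(e)
for S in(.632,.636,.640): print(S,proj(c,[[S-.046,-.04,0],[S-.046,-.04,.004],[S-.006,-.04,.004],[S-.006,-.04,.026],[S+.006,-.04,.026]])[:,1].round(1))
E
python3 tilt.py
```

```text
[ 0.62445549 -0.0013664   0.03365487] [ 0.86122132 -0.69350762 -0.0099281 ] 27.85
[(174, 9), (175, 44), (176, 13), (233, -37), (234, -18), (244, -7), (245, 39), (246, 15), (262, -38), (263, -35), (275, -24), (277, -26), (278, -14), (279, -19)]
0.632 [175.9 176.9 234.4 246.6 264.2]
0.636 [181.8 183.  239.8 252.6 269.9]
0.64 [187.7 188.9 245.2 258.4 275.6]
```

Run:
```python
from station import *
from h import *
c=get_calibration("wrist");s=sense();R=s["ee_rot"];p=s["tcp_pos"]
for x in(-.0095,0,.0095):
  print(x,[(z,proj(c,[p+R@np.array([x,sy*.0435,z])]).round(0)[0].tolist()) for z in(.017,.0,-.015,-.03) for sy in(1,)])
a=cv2.imread("pics/w10raw.png")
cv2.imwrite("pics/f.png",cv2.resize(a[225:320,130:290],None,fx=4,fy=4))
```

```text
-0.0095 [(0.017, [347.0, 256.0]), (0.0, [353.0, 268.0]), (-0.015, [358.0, 280.0]), (-0.03, [365.0, 294.0])]
0 [(0.017, [348.0, 243.0]), (0.0, [353.0, 253.0]), (-0.015, [359.0, 264.0]), (-0.03, [366.0, 277.0])]
0.0095 [(0.017, [349.0, 229.0]), (0.0, [355.0, 239.0]), (-0.015, [361.0, 248.0]), (-0.03, [368.0, 260.0])]
```

View pics/f.png

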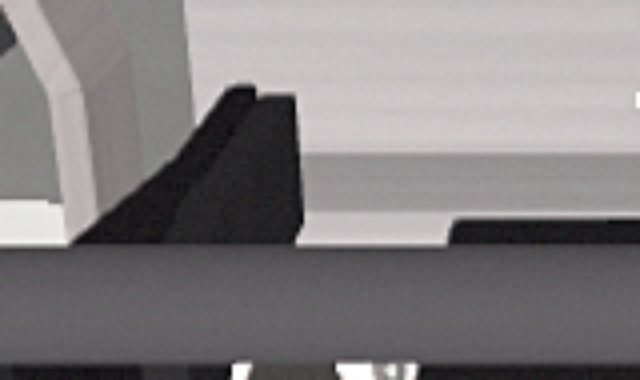

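play_rows([
  [[0, 0.0006, 0, 0, 0], [0, 0.0012, 0.0001, 0, 0], [0, 0.0018, 0.0001, 0, 0], [0, 0.0024, 0.0002, 0, 0], [0, 0.003, 0.0002, 0, 0]],
])

```text
time_s: 28.32
tcp_pos: [0.6275, -0.0012, 0.0337]
ee_rot: [[-0.997, -0.071, 0.0], [-0.071, 0.997, -0.0], [-0.0, -0.0, -1.0]]
wrist_force: [0.0, 0.9, 0.1]
gripper_width: 0.999
```

```bash
python3 tilt.py
```

```text
[ 0.62746246 -0.00121228  0.03365968] [0.02925651 0.89127646 0.05628294] 28.3167
[(170, 28), (171, 32), (229, -35), (230, -18), (241, 29), (242, 8), (257, 8), (258, -50), (259, -30), (269, -22), (270, -22), (271, -12), (272, -24), (273, -12)]
0.632 [171.4 172.4 230.2 242.1 259.8]
0.636 [177.3 178.4 235.7 248.1 265.6]
0.64 [183.2 184.4 241.1 254.  271.3]
```

The open fingers pass over the blade without touching it, so the tips sit higher than I assumed. I probe down gently onto the blade top to find their real height.

play_rows([
  [[0, 0, 0, -0.0008, 0], [0, 0, 0, -0.0016, 0], [0, 0, 0, -0.0024, 0], [0, 0, 0, -0.003, 0]],
])

```text
time_s: 28.7
tcp_pos: [0.6273, -0.0012, 0.0305]
ee_rot: [[-0.997, -0.071, -0.0], [-0.071, 0.997, -0.0], [0.0, -0.0, -1.0]]
wrist_force: [0.3, 0.0, 0.1]
gripper_width: 1.0
```

play_rows([
  [[0, 0, 0, -0.0006, 0], [0, 0, 0, -0.0012, 0], [0, 0, 0, -0.0018, 0], [0, 0, 0, -0.0024, 0]],
])

```text
time_s: 29.03
tcp_pos: [0.6274, -0.0012, 0.0282]
ee_rot: [[-0.997, -0.071, 0.0], [-0.071, 0.997, -0.0], [-0.0, -0.0, -1.0]]
wrist_force: [-1.1, 0.5, 0.0]
gripper_width: 1.002
```

play_rows([
  [[0, 0, 0, 0.015, 0], [0, 0, 0, 0.035, 0], [0, 0, 0, 0.055, 0], [0, 0, 0, 0.075, 0], [0, 0, 0, 0.092, 0]],
])

```text
time_s: 29.45
tcp_pos: [0.6277, -0.0012, 0.1217]
ee_rot: [[-0.997, -0.071, 0.001], [-0.071, 0.997, 0.0], [-0.001, 0.0, -1.0]]
wrist_force: [0.4, -0.1, -0.2]
gripper_width: 0.998
```

play_rows([
  [[0.6, 0.001, 0, 0, 0.12], [0.6, 0.002, 0, 0, 0.24], [0.6, 0.003, 0, 0, 0.36], [0.6, 0.004, 0.001, 0, 0.48], [0.6, 0.005, 0.001, 0, 0.6]],
])

```text
time_s: 29.87
tcp_pos: [0.6324, -0.0001, 0.1203]
ee_rot: [[-0.78, -0.626, 0.0], [-0.626, 0.78, 0.0], [-0.0, 0.0, -1.0]]
wrist_force: [-1.1, 0.6, 0.7]
gripper_width: 0.71
```

play_rows([
  [[0.6, 0, 0, 0, 0.12], [0.6, 0, 0, 0, 0.24], [0.6, 0, 0, 0, 0.36], [0.6, 0, 0, 0, 0.48], [0.6, 0, 0, 0, 0.6]],
])

```text
time_s: 30.28
tcp_pos: [0.6323, -0.0002, 0.1202]
ee_rot: [[-0.29, -0.957, -0.0], [-0.957, 0.29, 0.0], [0.0, 0.0, -1.0]]
wrist_force: [-0.4, 0.9, -0.1]
gripper_width: 0.419
```

play_rows([
  [[0.6, 0, 0, 0, 0.12], [0.6, 0, 0, 0, 0.24], [0.6, 0, 0, 0, 0.36], [0.6, 0, 0, 0, 0.371], [0.6, 0, 0, 0, 0.371]],
])

```text
time_s: 30.7
tcp_pos: [0.6323, -0.0002, 0.1202]
ee_rot: [[0.068, -0.998, -0.0], [-0.998, -0.068, -0.0], [-0.0, 0.0, -1.0]]
wrist_force: [0.3, 0.4, -0.2]
gripper_width: 0.399
```

Run:
```python
from station import *
from h import *
c=get_calibration("wrist");s=sense();print(s["tcp_pos"],s["ee_rot"].round(3).tolist(),s["wrist_force"],s["gripper_width"],s["time_s"])
a=capture("wrist");cv2.imwrite("pics/w11raw.png",a);g=cv2.cvtColor(a,cv2.COLOR_BGR2GRAY)
for r in(135,150,190): print(r,g[r,255:325].tolist())
for S in(.630,.634):
  f=lambda dx,dy,z:[S+dx*.9976-dy*.07,dy+dx*.07,z]
  print(S,proj(c,[f(-.006,-.06,.026),f(.006,-.06,.026),f(-.006,-.05,.026),f(.006,-.05,.026),f(0,0,.078)]).round(1).tolist())
cv2.imwrite("pics/w11.png",a[60:345,160:400])
```

```text
[ 6.32288817e-01 -1.94648328e-04  1.20189425e-01] [[0.068, -0.998, -0.0], [-0.998, -0.068, -0.0], [-0.0, 0.0, -1.0]] [ 0.27940553  0.38214109 -0.18142682] 0.39892059894066817 30.7
135 [191, 191, 198, 205, 202, 188, 163, 131, 135, 136, 140, 133, 136, 139, 135, 135, 139, 134, 137, 136, 135, 136, 134, 122, 210, 225, 220, 214, 215, 214, 216, 216, 216, 213, 208, 205, 202, 210, 182, 206, 214, 215, 212, 214, 213, 216, 209, 208, 213, 212, 211, 209, 205, 204, 208, 210, 213, 204, 206, 211, 204, 205, 203, 208, 209, 208, 208, 209, 203, 203]
150 [49, 39, 46, 43, 44, 47, 34, 66, 194, 188, 189, 195, 194, 179, 125, 132, 132, 133, 133, 133, 134, 135, 133, 127, 205, 226, 217, 214, 213, 213, 215, 216, 218, 213, 207, 205, 207, 209, 173, 204, 214, 214, 213, 212, 216, 211, 207, 211, 213, 210, 208, 209, 204, 205, 205, 210, 209, 205, 204, 205, 200, 202, 200, 205, 206, 207, 205, 202, 199, 205]
190 [48, 47, 43, 38, 42, 45, 33, 54, 196, 190, 180, 188, 189, 192, 135, 132, 137, 132, 135, 136, 135, 132, 137, 149, 40, 26, 32, 25, 29, 30, 31, 34, 29, 28, 31, 29, 35, 29, 12, 123, 220, 217, 209, 207, 203, 200, 202, 207, 206, 208, 206, 203, 199, 200, 205, 201, 198, 199, 198, 196, 199, 200, 203, 205, 202, 200, 197, 200, 203, 204]
0.63 [[291.4, 140.4], [276.9, 140.4], [291.3, 152.6], [277.0, 152.6], [284.6, 229.7]]
0.634 [[286.6, 140.0], [272.1, 140.1], [286.6, 152.3], [272.2, 152.3], [279.1, 229.4]]
```

View pics/w11.png

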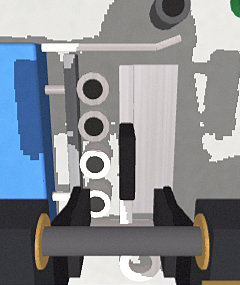

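The straightedge stands square about 8 mm behind the row. All the bushings are upright and against the bar. I'll regrip lower, with TCP z about 44 mm.

play_rows([
  [[0.6, -0.001, 0, -0.015, 0], [0.6, -0.003, 0, -0.035, 0], [0.6, -0.0035, 0, -0.055, 0], [0.6, -0.0035, 0, -0.068, 0], [0.6, -0.0035, 0, -0.076, 0]],
])

```text
time_s: 31.17
tcp_pos: [0.6277, -0.0004, 0.0423]
ee_rot: [[0.069, -0.998, -0.003], [-0.998, -0.069, -0.0], [0.0, 0.003, -1.0]]
wrist_force: [-0.0, 1.1, 0.5]
gripper_width: 0.404
```

play_rows([
  [[0.8, 0, 0, 0, 0], [1, 0, 0, 0, 0], [1, 0, 0, 0, 0], [1, 0, 0, 0, 0], [1, 0, 0, 0, 0]],
])

```text
time_s: 31.58
tcp_pos: [0.6292, -0.0001, 0.0454]
ee_rot: [[0.071, -0.997, 0.001], [-0.997, -0.071, 0.0], [-0.0, -0.001, -1.0]]
wrist_force: [-1.1, 0.9, 2.1]
gripper_width: 0.134
```

play_rows([
  [[1, 0, 0, 0, 0], [1, 0, 0, 0, 0], [1, 0, 0, 0, 0], [1, 0, 0, 0, 0]],
])

```text
time_s: 31.92
tcp_pos: [0.6293, -0.0001, 0.0454]
ee_rot: [[0.071, -0.997, 0.001], [-0.997, -0.071, 0.0], [0.0, -0.001, -1.0]]
wrist_force: [-1.9, 1.1, 6.2]
gripper_width: 0.134
```

play_rows([
  [[1, 0, 0, 0.0005, 0], [1, 0, 0, 0.001, 0], [1, 0, 0, 0.001, 0]],
])

```text
time_s: 32.17
tcp_pos: [0.6292, -0.0001, 0.0454]
ee_rot: [[0.071, -0.997, 0.001], [-0.997, -0.071, 0.0], [-0.0, -0.001, -1.0]]
wrist_force: [-0.8, 0.2, 3.9]
gripper_width: 0.136
```

play_rows([
  [[1, 0, 0, 0.0005, 0], [1, 0, 0, 0.0007, 0], [1, 0, 0, 0.0007, 0]],
])

```text
time_s: 32.42
tcp_pos: [0.6289, -0.0001, 0.0454]
ee_rot: [[0.071, -0.997, -0.0], [-0.997, -0.071, 0.0], [-0.0, 0.0, -1.0]]
wrist_force: [1.2, 0.5, -1.0]
gripper_width: 0.136
```

Vertical load is now near zero, with the straightedge held low and standing on the bench. I push up to the row.

play_rows([
  [[1, 0.001, 0.0001, 0, 0], [1, 0.002, 0.0001, 0, 0], [1, 0.003, 0.0002, 0, 0], [1, 0.004, 0.0003, 0, 0], [1, 0.005, 0.0003, 0, 0]],
])

```text
time_s: 32.83
tcp_pos: [0.634, 0.0001, 0.0455]
ee_rot: [[0.071, -0.997, -0.0], [-0.997, -0.071, 0.0], [-0.0, 0.0, -1.0]]
wrist_force: [-0.1, 0.1, -2.8]
gripper_width: 0.136
```

play_rows([
  [[1, 0.0006, 0, 0, 0], [1, 0.0012, 0.0001, 0, 0], [1, 0.0018, 0.0001, 0, 0], [1, 0.0024, 0.0002, 0, 0], [1, 0.003, 0.0002, 0, 0]],
])

```text
time_s: 33.25
tcp_pos: [0.6369, 0.0003, 0.0459]
ee_rot: [[0.071, -0.997, -0.0], [-0.997, -0.071, 0.0], [-0.0, 0.0, -1.0]]
wrist_force: [0.0, 0.1, -1.6]
gripper_width: 0.138
```

play_rows([
  [[1, 0.0006, 0, 0, 0], [1, 0.0012, 0.0001, 0, 0], [1, 0.0018, 0.0001, 0, 0], [1, 0.0024, 0.0002, 0, 0], [1, 0.003, 0.0002, 0, 0]],
])

```text
time_s: 33.67
tcp_pos: [0.6378, 0.0002, 0.0457]
ee_rot: [[0.07, -0.998, -0.005], [-0.998, -0.07, -0.001], [0.0, 0.005, -1.0]]
wrist_force: [-5.9, 0.1, 1.5]
gripper_width: 0.132
```

play_rows([
  [[1, 0.0006, 0, 0.0002, 0], [1, 0.0012, 0.0001, 0.0003, 0], [1, 0.0018, 0.0001, 0.0005, 0], [1, 0.0024, 0.0002, 0.0006, 0], [1, 0.0024, 0.0002, 0.0006, 0]],
])

```text
time_s: 34.08
tcp_pos: [0.6382, 0.0002, 0.0457]
ee_rot: [[0.07, -0.997, -0.009], [-0.998, -0.07, -0.001], [0.001, 0.009, -1.0]]
wrist_force: [-7.6, 0.9, 2.7]
gripper_width: 0.137
```

play_rows([
  [[1, 0.0008, 0.0001, 0.0003, 0], [1, 0.0016, 0.0001, 0.0006, 0], [1, 0.0024, 0.0002, 0.0009, 0], [1, 0.003, 0.0002, 0.0012, 0], [1, 0.003, 0.0002, 0.0012, 0]],
])

```text
time_s: 34.5
tcp_pos: [0.6388, -0.0, 0.0458]
ee_rot: [[0.069, -0.997, -0.015], [-0.998, -0.069, -0.002], [0.001, 0.015, -1.0]]
wrist_force: [-10.6, 0.7, 1.1]
gripper_width: 0.138
```

play_rows([
  [[1, 0.0008, 0.0001, 0.0003, 0], [1, 0.0016, 0.0001, 0.0006, 0], [1, 0.0024, 0.0002, 0.0009, 0], [1, 0.003, 0.0002, 0.0011, 0], [1, 0.003, 0.0002, 0.0011, 0]],
])

```text
time_s: 34.92
tcp_pos: [0.6395, -0.0004, 0.0459]
ee_rot: [[0.069, -0.997, -0.02], [-0.998, -0.069, -0.003], [0.001, 0.02, -1.0]]
wrist_force: [-13.3, 0.1, 0.7]
gripper_width: 0.136
```

play_rows([
  [[1, 0.0008, 0.0001, 0.0004, 0], [1, 0.0016, 0.0001, 0.0008, 0], [1, 0.0024, 0.0002, 0.0011, 0], [1, 0.0032, 0.0002, 0.0014, 0], [1, 0.0036, 0.0003, 0.0016, 0]],
])

```text
time_s: 35.33
tcp_pos: [0.6414, -0.0005, 0.0464]
ee_rot: [[0.068, -0.997, -0.024], [-0.998, -0.068, -0.003], [0.001, 0.024, -1.0]]
wrist_force: [-15.4, -1.7, -1.4]
gripper_width: 0.139
```

play_rows([
  [[1, 0.0008, 0.0001, 0.0002, 0], [1, 0.0016, 0.0001, 0.0004, 0], [1, 0.0024, 0.0002, 0.0006, 0], [1, 0.0028, 0.0002, 0.0007, 0], [1, 0.0028, 0.0002, 0.0007, 0]],
])

```text
time_s: 35.75
tcp_pos: [0.6436, -0.0004, 0.0468]
ee_rot: [[0.068, -0.997, -0.026], [-0.998, -0.068, -0.003], [0.001, 0.026, -1.0]]
wrist_force: [-14.9, -0.2, -0.8]
gripper_width: 0.146
```

The grip plateaus near 15 N because its moment limit is still binding. The straddle probe and the tip image rows both show the tips clear the bushing tops, so I retract 40 mm and regrip lower still.

play_rows([
  [[1, -0.004, -0.0003, -0.001, 0], [1, -0.009, -0.0006, -0.003, 0], [1, -0.016, -0.0011, -0.005, 0], [1, -0.028, -0.002, -0.0055, 0], [1, -0.04, -0.0028, -0.0055, 0]],
])

```text
time_s: 36.17
tcp_pos: [0.6163, -0.0009, 0.046]
ee_rot: [[0.071, -0.997, 0.005], [-0.997, -0.071, 0.001], [-0.0, -0.005, -1.0]]
wrist_force: [-0.3, -0.6, -2.5]
gripper_width: 0.133
```

play_rows([
  [[1, 0, 0, -0.0005, 0], [1, 0, 0, -0.0005, 0], [0.6, 0, 0, -0.0005, 0], [0.6, 0, 0, -0.0005, 0], [0.6, 0, 0, -0.0005, 0]],
])

```text
time_s: 36.58
tcp_pos: [0.6162, -0.001, 0.0456]
ee_rot: [[0.071, -0.997, 0.003], [-0.997, -0.071, 0.0], [-0.0, -0.003, -1.0]]
wrist_force: [0.5, -1.0, -0.6]
gripper_width: 0.282
```

play_rows([
  [[0.6, 0, 0, 0, 0], [0.6, 0, 0, -0.002, 0], [0.6, 0, 0, -0.004, 0], [0.6, 0, 0, -0.005, 0], [0.6, 0, 0, -0.005, 0]],
])

```text
time_s: 37.0
tcp_pos: [0.6144, -0.0013, 0.0396]
ee_rot: [[0.071, -0.997, -0.001], [-0.997, -0.071, -0.0], [0.0, 0.001, -1.0]]
wrist_force: [0.1, 0.1, 1.1]
gripper_width: 0.398
```

play_rows([
  [[0.6, 0, 0, 0, 0], [1, 0, 0, 0, 0], [1, 0, 0, 0, 0], [1, 0, 0, 0, 0], [1, 0, 0, 0, 0]],
])

```text
time_s: 37.42
tcp_pos: [0.6147, -0.0012, 0.0402]
ee_rot: [[0.071, -0.997, 0.0], [-0.997, -0.071, 0.0], [-0.0, -0.0, -1.0]]
wrist_force: [0.1, -0.1, 0.3]
gripper_width: 0.182
```

play_rows([
  [[1, 0, 0, 0, 0], [1, 0, 0, 0, 0], [1, 0, 0, 0, 0], [1, 0, 0, 0, 0], [1, 0, 0, 0, 0]],
])

```text
time_s: 37.83
tcp_pos: [0.6149, -0.0012, 0.0402]
ee_rot: [[0.071, -0.997, 0.0], [-0.997, -0.071, 0.0], [-0.0, -0.0, -1.0]]
wrist_force: [0.3, -0.3, -0.2]
gripper_width: 0.135
```

Run:
```python
from station import *
from h import *
c=get_calibration("wrist");s=sense();print(s["tcp_pos"],s["wrist_force"],s["gripper_width"],s["time_s"])
a=capture("wrist");cv2.imwrite("pics/w12raw.png",a);cv2.imwrite("pics/w12.png",a[60:345,130:400])
```

```text
[ 0.61485699 -0.00117208  0.04015672] [ 0.26224363 -0.31503995 -0.21060777] 0.13509853206938122 37.8333
```

View pics/w12.png

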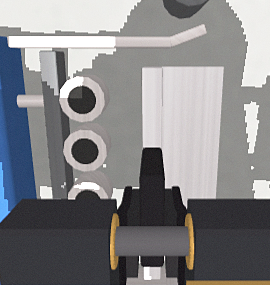

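The row stands undisturbed on the bar and the straightedge is held low, at TCP z 40 mm.

play_rows([
  [[1, 0.0015, 0.0001, 0.0005, 0], [1, 0.0035, 0.0002, 0.0008, 0], [1, 0.0055, 0.0004, 0.0008, 0], [1, 0.0075, 0.0005, 0.0008, 0], [1, 0.0095, 0.0007, 0.0008, 0]],
])

```text
time_s: 38.3
tcp_pos: [0.6242, -0.0005, 0.0407]
ee_rot: [[0.071, -0.997, -0.001], [-0.997, -0.071, -0.0], [0.0, 0.001, -1.0]]
wrist_force: [-0.1, -0.0, -2.3]
gripper_width: 0.136
```

play_rows([
  [[1, 0.0015, 0.0001, 0, 0], [1, 0.003, 0.0002, 0, 0], [1, 0.0045, 0.0003, 0, 0], [1, 0.006, 0.0004, 0, 0], [1, 0.0075, 0.0005, 0, 0]],
])

```text
time_s: 38.72
tcp_pos: [0.6318, 0.0, 0.0409]
ee_rot: [[0.071, -0.997, -0.0], [-0.997, -0.071, 0.0], [-0.0, 0.0, -1.0]]
wrist_force: [-0.5, 0.6, -2.0]
gripper_width: 0.131
```

play_rows([
  [[1, 0.001, 0.0001, 0, 0], [1, 0.002, 0.0001, 0, 0], [1, 0.003, 0.0002, 0, 0], [1, 0.004, 0.0003, 0, 0], [1, 0.005, 0.0004, 0, 0]],
])

```text
time_s: 39.13
tcp_pos: [0.6367, 0.0004, 0.041]
ee_rot: [[0.071, -0.997, -0.0], [-0.997, -0.071, -0.0], [0.0, 0.0, -1.0]]
wrist_force: [-0.5, -0.6, -3.2]
gripper_width: 0.135
```

play_rows([
  [[1, 0.0008, 0.0001, 0, 0], [1, 0.0016, 0.0001, 0.0001, 0], [1, 0.0024, 0.0002, 0.0003, 0], [1, 0.0032, 0.0002, 0.0005, 0], [1, 0.004, 0.0003, 0.0007, 0]],
])

```text
time_s: 39.55
tcp_pos: [0.6375, 0.0003, 0.0408]
ee_rot: [[0.07, -0.998, -0.007], [-0.998, -0.07, -0.001], [0.0, 0.007, -1.0]]
wrist_force: [-6.9, 0.6, 1.1]
gripper_width: 0.127
```

play_rows([
  [[1, 0.0008, 0.0001, 0.0002, 0], [1, 0.0016, 0.0001, 0.0004, 0], [1, 0.0024, 0.0002, 0.0006, 0], [1, 0.0032, 0.0002, 0.0009, 0], [1, 0.004, 0.0003, 0.0012, 0]],
])

```text
time_s: 39.97
tcp_pos: [0.6379, 0.0001, 0.0409]
ee_rot: [[0.069, -0.997, -0.015], [-0.998, -0.069, -0.002], [0.001, 0.016, -1.0]]
wrist_force: [-11.0, -0.2, 1.0]
gripper_width: 0.132
```

play_rows([
  [[1, 0.0008, 0.0001, 0.0003, 0], [1, 0.0016, 0.0001, 0.0006, 0], [1, 0.0024, 0.0002, 0.001, 0], [1, 0.0032, 0.0002, 0.0014, 0], [1, 0.004, 0.0003, 0.0017, 0]],
])

```text
time_s: 40.38
tcp_pos: [0.6385, -0.0005, 0.0411]
ee_rot: [[0.069, -0.997, -0.023], [-0.998, -0.069, -0.003], [0.001, 0.024, -1.0]]
wrist_force: [-14.9, -0.6, 0.4]
gripper_width: 0.131
```

play_rows([
  [[1, 0.0006, 0, 0.0002, 0], [1, 0.0012, 0.0001, 0.0005, 0], [1, 0.0016, 0.0001, 0.0007, 0], [1, 0.002, 0.0001, 0.0009, 0], [1, 0.002, 0.0001, 0.0009, 0]],
])

```text
time_s: 40.8
tcp_pos: [0.639, -0.0007, 0.0413]
ee_rot: [[0.068, -0.997, -0.027], [-0.998, -0.068, -0.003], [0.002, 0.027, -1.0]]
wrist_force: [-16.7, -1.5, -0.2]
gripper_width: 0.139
```

play_rows([
  [[1, 0.0006, 0, 0.0003, 0], [1, 0.0012, 0.0001, 0.0006, 0], [1, 0.0018, 0.0001, 0.0009, 0], [1, 0.002, 0.0001, 0.001, 0], [1, 0.002, 0.0001, 0.001, 0]],
])

```text
time_s: 41.22
tcp_pos: [0.6397, -0.0008, 0.0416]
ee_rot: [[0.068, -0.997, -0.03], [-0.998, -0.068, -0.004], [0.002, 0.03, -1.0]]
wrist_force: [-17.8, -0.9, -0.1]
gripper_width: 0.133
```

play_rows([
  [[1, 0, 0, 0, 0], [1, 0, 0, 0, 0], [1, 0, 0, 0, 0], [1, 0, 0, 0, 0]],
])

```text
time_s: 41.55
tcp_pos: [0.6397, -0.0008, 0.0415]
ee_rot: [[0.068, -0.997, -0.03], [-0.998, -0.068, -0.004], [0.002, 0.03, -1.0]]
wrist_force: [-16.8, 0.1, -1.0]
gripper_width: 0.133
```

Leaning at about 17.5 N. I add a touch and hold steady.

play_rows([
  [[1, 0.0004, 0, 0.0002, 0], [1, 0.0008, 0.0001, 0.0004, 0], [1, 0.0008, 0.0001, 0.0004, 0], [1, 0.0008, 0.0001, 0.0004, 0], [1, 0.0008, 0.0001, 0.0004, 0]],
])

```text
time_s: 41.97
tcp_pos: [0.6402, -0.0008, 0.0418]
ee_rot: [[0.068, -0.997, -0.031], [-0.998, -0.068, -0.004], [0.002, 0.031, -1.0]]
wrist_force: [-18.1, -1.7, -1.8]
gripper_width: 0.139
```

play_rows([
  [[1, 0, 0, 0, 0], [1, 0, 0, 0, 0], [1, 0, 0, 0, 0], [1, 0, 0, 0, 0], [1, 0, 0, 0, 0]],
])

```text
time_s: 42.38
tcp_pos: [0.6401, -0.0008, 0.0417]
ee_rot: [[0.068, -0.997, -0.031], [-0.998, -0.068, -0.004], [0.002, 0.031, -1.0]]
wrist_force: [-18.0, -1.0, -1.2]
gripper_width: 0.14
```

play_rows([
  [[1, 0, 0, 0, 0], [1, 0, 0, 0, 0], [1, 0, 0, 0, 0], [1, 0, 0, 0, 0], [1, 0, 0, 0, 0]],
])

```text
time_s: 42.8
tcp_pos: [0.6402, -0.0008, 0.0418]
ee_rot: [[0.068, -0.997, -0.031], [-0.998, -0.068, -0.004], [0.002, 0.031, -1.0]]
wrist_force: [-18.1, -1.1, -0.6]
gripper_width: 0.139
```

play_rows([
  [[1, 0, 0, 0, 0], [1, 0, 0, 0, 0], [1, 0, 0, 0, 0], [1, 0, 0, 0, 0], [1, 0, 0, 0, 0]],
])

```text
time_s: 43.22
tcp_pos: [0.6402, -0.0008, 0.0418]
ee_rot: [[0.068, -0.997, -0.031], [-0.998, -0.068, -0.004], [0.002, 0.031, -1.0]]
wrist_force: [-17.8, 0.1, -1.1]
gripper_width: 0.14
```

play_rows([
  [[1, 0, 0, 0, 0], [1, 0, 0, 0, 0], [1, 0, 0, 0, 0], [1, 0, 0, 0, 0], [1, 0, 0, 0, 0]],
])

```text
time_s: 43.63
tcp_pos: [0.6402, -0.0008, 0.0418]
ee_rot: [[0.068, -0.997, -0.031], [-0.998, -0.068, -0.004], [0.002, 0.031, -1.0]]
wrist_force: [-18.3, -0.9, -1.2]
gripper_width: 0.142
```

18 N held steady for over 1.5 s. Next I draw back, easing the height down as the load comes off, then lift and carry to the pad.

play_rows([
  [[1, -0.002, -0.0001, -0.0007, 0], [1, -0.004, -0.0003, -0.0014, 0], [1, -0.006, -0.0004, -0.0021, 0], [1, -0.008, -0.0006, -0.0028, 0], [1, -0.01, -0.0007, -0.0036, 0]],
])

```text
time_s: 44.05
tcp_pos: [0.6381, -0.0004, 0.0411]
ee_rot: [[0.07, -0.997, -0.012], [-0.998, -0.07, -0.002], [0.001, 0.012, -1.0]]
wrist_force: [-5.5, -0.5, -0.2]
gripper_width: 0.131
```

play_rows([
  [[1, -0.002, -0.0001, -0.0006, 0], [1, -0.004, -0.0003, -0.0012, 0], [1, -0.006, -0.0004, -0.0018, 0], [1, -0.008, -0.0006, -0.002, 0], [1, -0.01, -0.0007, -0.002, 0]],
])

```text
time_s: 44.47
tcp_pos: [0.6352, 0.0006, 0.0419]
ee_rot: [[0.072, -0.997, 0.004], [-0.997, -0.072, 0.001], [-0.0, -0.004, -1.0]]
wrist_force: [0.2, -0.2, -2.9]
gripper_width: 0.134
```

play_rows([
  [[1, -0.005, -0.0003, 0.0005, 0], [1, -0.012, -0.0008, 0.001, 0], [1, -0.02, -0.0014, 0.002, 0], [1, -0.03, -0.0021, 0.004, 0], [1, -0.04, -0.0028, 0.008, 0]],
])

```text
time_s: 44.88
tcp_pos: [0.5921, -0.0027, 0.0492]
ee_rot: [[0.071, -0.997, -0.001], [-0.997, -0.071, -0.0], [0.0, 0.001, -1.0]]
wrist_force: [-0.4, -0.2, -3.1]
gripper_width: 0.134
```

play_rows([
  [[1, -0.006, 0, 0.01, 0], [1, -0.012, 0, 0.022, 0], [1, -0.018, 0, 0.036, 0], [1, -0.022, 0, 0.05, 0], [1, -0.025, 0, 0.06, 0]],
])

```text
time_s: 45.3
tcp_pos: [0.569, -0.0024, 0.1122]
ee_rot: [[0.071, -0.997, 0.004], [-0.997, -0.071, 0.001], [-0.0, -0.004, -1.0]]
wrist_force: [0.3, -0.3, -2.3]
gripper_width: 0.135
```

Run:
```python
from station import *
from h import *
c=get_calibration("wrist");s=sense();print(s["tcp_pos"],s["ee_rot"].round(3).tolist(),s["wrist_force"],s["gripper_width"],s["time_s"])
a=capture("wrist");b=capture("scene");cv2.imwrite("pics/w13.png",np.hstack([a[60:270,60:360],cv2.resize(b[195:305,190:350],(305,210))]))
g=cv2.cvtColor(a,cv2.COLOR_BGR2GRAY);print(g[60:140,283].tolist())
p=s["tcp_pos"];R=s["ee_rot"]
print("near end if centred",proj(c,[p+R@np.array([.072,0,.0402-.026])]))
```

```text
[ 0.56898577 -0.00241851  0.11222256] [[0.071, -0.997, 0.004], [-0.997, -0.071, 0.001], [-0.0, -0.004, -1.0]] [ 0.25197368 -0.33708033 -2.31399469] 0.13513164406501701 45.3
[136, 138, 142, 138, 141, 139, 142, 142, 141, 142, 138, 140, 137, 142, 138, 136, 138, 138, 137, 136, 139, 137, 136, 135, 137, 136, 139, 138, 141, 137, 138, 140, 137, 139, 138, 138, 139, 136, 137, 134, 134, 139, 140, 138, 139, 137, 139, 137, 139, 139, 140, 138, 141, 139, 139, 135, 137, 140, 137, 137, 138, 138, 141, 137, 141, 132, 139, 166, 206, 217, 218, 219, 216, 217, 215, 219, 216, 215, 217, 217]
near end if centred [[281.41704838 127.99913356]]
```

View pics/w13.png

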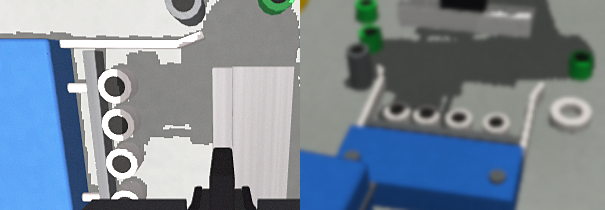

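All four bushings are standing in a row against the bar after the withdrawal, with the straightedge clear. I carry it to the pad.

play_rows([
  [[1, -0.009, 0.03, 0, -0.007], [1, -0.019, 0.064, 0, -0.014], [1, -0.03, 0.1, 0, -0.021], [1, -0.041, 0.137, 0, -0.028], [1, -0.052, 0.174, 0, -0.0355]],
])

```text
time_s: 45.82
tcp_pos: [0.5157, 0.1727, 0.1089]
ee_rot: [[0.034, -0.999, -0.0], [-0.999, -0.034, -0.0], [0.0, 0.0, -1.0]]
wrist_force: [0.6, 0.6, -3.0]
gripper_width: 0.138
```

play_rows([
  [[1, -0.011, 0.037, 0, -0.007], [1, -0.022, 0.074, 0, -0.014], [1, -0.033, 0.11, 0, -0.021], [1, -0.043, 0.146, 0, -0.028], [1, -0.052, 0.174, 0, -0.0355]],
])

```text
time_s: 46.23
tcp_pos: [0.4636, 0.3481, 0.1089]
ee_rot: [[0.001, -1.0, 0.0], [-1.0, -0.001, 0.0], [-0.0, -0.0, -1.0]]
wrist_force: [0.8, -0.3, -2.1]
gripper_width: 0.13
```

play_rows([
  [[1, 0, 0, -0.01, 0], [1, 0, 0, -0.025, 0], [1, 0, 0, -0.04, 0], [1, 0, 0, -0.045, 0], [1, 0, 0, -0.045, 0]],
])

```text
time_s: 46.65
tcp_pos: [0.4636, 0.344, 0.0622]
ee_rot: [[-0.0, -1.0, -0.003], [-1.0, 0.001, -0.003], [0.003, 0.003, -1.0]]
wrist_force: [-1.0, -0.6, -2.3]
gripper_width: 0.136
```

play_rows([
  [[1, 0, 0, 0, 0], [1, 0, 0, 0, 0], [1, 0, 0, 0, 0]],
])

```text
time_s: 46.9
tcp_pos: [0.4652, 0.3458, 0.0653]
ee_rot: [[-0.0, -1.0, 0.001], [-1.0, 0.0, 0.002], [-0.002, -0.001, -1.0]]
wrist_force: [0.5, -0.1, -3.3]
gripper_width: 0.138
```

play_rows([
  [[1, -0.0005, 0, -0.006, 0], [1, -0.0005, 0, -0.012, 0], [1, -0.0005, 0, -0.016, 0], [1, -0.0005, 0, -0.019, 0], [1, -0.0005, 0, -0.02, 0]],
])

```text
time_s: 47.32
tcp_pos: [0.4637, 0.3449, 0.0436]
ee_rot: [[0.0, -1.0, -0.001], [-1.0, -0.0, -0.002], [0.002, 0.001, -1.0]]
wrist_force: [-1.8, -2.2, 2.6]
gripper_width: 0.137
```

play_rows([
  [[1, 0, 0, -0.0006, 0], [1, 0, 0, -0.0012, 0], [1, 0, 0, -0.0012, 0]],
])

```text
time_s: 47.57
tcp_pos: [0.4639, 0.3449, 0.0436]
ee_rot: [[0.0, -1.0, -0.0], [-1.0, -0.0, -0.001], [0.001, 0.0, -1.0]]
wrist_force: [-1.4, -2.4, 2.7]
gripper_width: 0.137
```

It's standing on the pad. I open, rise, and check.

play_rows([
  [[0.4, 0, 0, 0, 0], [0.4, 0, 0, 0, 0], [0.4, 0, 0, 0, 0], [0.4, 0, 0, 0, 0], [0.4, 0, 0, 0, 0]],
])

```text
time_s: 47.98
tcp_pos: [0.4642, 0.3458, 0.0431]
ee_rot: [[0.0, -1.0, 0.0], [-1.0, -0.0, 0.001], [-0.001, -0.0, -1.0]]
wrist_force: [0.6, 0.1, 0.3]
gripper_width: 0.43
```

play_rows([
  [[0.4, 0, 0, 0, 0], [0.4, 0, 0, 0.008, 0], [0.4, 0, 0, 0.025, 0], [0.4, 0, 0, 0.05, 0], [0.4, 0, 0, 0.08, 0]],
])

```text
time_s: 48.4
tcp_pos: [0.4633, 0.3446, 0.123]
ee_rot: [[-0.0, -1.0, -0.002], [-1.0, 0.0, -0.003], [0.003, 0.002, -1.0]]
wrist_force: [-0.4, 0.5, 0.5]
gripper_width: 0.597
```

play_rows([
  [[0.4, 0, 0, 0.03, 0], [0.4, 0, 0, 0.06, 0], [0.4, -0.03, 0, 0.09, 0], [0.4, -0.06, 0, 0.11, 0], [0.4, -0.09, 0, 0.12, 0]],
])

```text
time_s: 48.82
tcp_pos: [0.3742, 0.3462, 0.247]
ee_rot: [[-0.001, -1.0, 0.004], [-1.0, 0.001, 0.005], [-0.005, -0.004, -1.0]]
wrist_force: [-0.4, 0.1, 0.8]
gripper_width: 0.6
```

Run:
```python
from station import *
from h import *
s=sense();print(s["tcp_pos"],s["wrist_force"],s["time_s"])
a=capture("top");b=capture("scene");cv2.imwrite("pics/end.png",np.hstack([cv2.resize(a[140:310,90:360],(400,252)),cv2.resize(b[170:320,180:500],(400,252))]))
```

```text
[0.37418229 0.34623949 0.2469645 ] [-0.38130587  0.0822221   0.82888602] 48.8167
```

View pics/end.png

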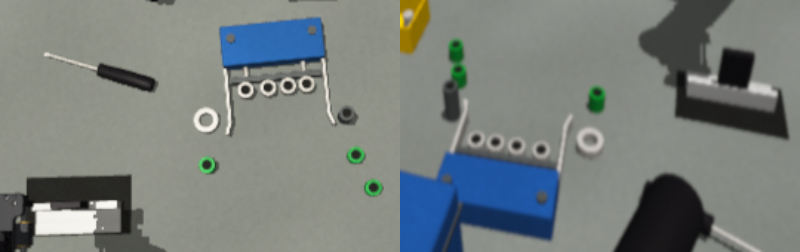

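The final views show the four bushings standing in the tray against the bar, the straightedge upright on its pad, and the bystanders and green decoys where they were. I hand in.

```bash
python3 -c "
from station import *
print(finish_job())"
```

```text
the job is handed in; nothing more can be done
None
```

I handed the job in at about 49 s. The four bushings stand in the tray against the bar, which is at its stop, and the straightedge is back on its pad.

**What I did:** I swept the bushings into the mouth in one row and drove the bar about 35 mm, until it stopped. I then leaned on the row at about 18 N. The wrist read 17.8–18.3 N in each reading over about 1.7 s; the highest reading all run was 18.3 N. I drew the straightedge back and stood it on the pad.

**Final checks:**
- The last pictures show the four bushings standing in a row against the bar.
- The straightedge is upright on the pad. At release the gripper was within about 1 mm of the pad centre I measured; I did not measure the straightedge itself after letting go.
- The bearing, socket, green pieces and screwdriver look unmoved. The last crops do not show all of the bin, wrench and spray can.

**What did not go to plan:**
- **First lean too weak:** at the first grip height the straightedge pitched in the jaws at about 12 N. I set it down on the bench between the tray's guide walls.
- **Push from behind failed:** pushing its back with shut fingers tipped it about 19° against the row, at about 3 N. It stood up again when I backed off.
- **Regrips:** a lower grip topped out at about 15 N, and a third, lower still, held 18 N.
- **Fingertip height:** the open fingertips sat higher than the stated 17 mm ahead of the TCP. I saw no sign of the gripper touching a bushing.
- **Force on the bar:** it is inferred from the wrist, so bench friction may take off 1–2 N.
- **Pictures:** I viewed about 18 against the budget of 10, well past the one or two extra allowed.

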